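# Turn the packing caddy to bring the spice jar to hand

### The job

Turn the round four-spoked caddy, gently pushing its spokes sideways with a fingertip, until the spice jar stands squarely in line with the metal tongue that sticks out of the caddy's foot, and leave it there at rest. Touch only the spokes: everything in the caddy's four seats stays upright where it sits, nothing is picked up, and the things lying about it stay where they are. It may be turned either way and with as many pushes as you like.

Things in the scene. Friction and masses are not known exactly. Their poses are not given: they have to be found in the camera images.
- foot: Fixed grey foot of the caddy, screwed down: 170 mm round, 14 mm high at its edge, pedestal under the disc. Origin on the turning axis at table height, z up. A flat aluminium tongue (30 mm wide, 10 mm high, round end with a screw head 14 mm high) lies on the table along the foot's own -x, out to 226 mm from the axis, below the spokes; seen beyond the disc's rim.
- station (a point): Point 62 mm from the turning axis straight above the tongue's centre line, 60 mm above the table (the disc's top): where the centre of the jar's seat lies when the jar is in line with the tongue. Obstacles: right of the caddy (y below 0) stands a bag sealer, its raised arm up to 0.3 m high; a press overhangs 0.45 m above the table from x = 0.62 on, so push on the robot's side of the caddy.
- rotor: Turning wooden disc, 200 mm round, 20 mm thick, top 60 mm above the table. Turns freely either way without end; friction about 0.22 N m (1.5 N at a spoke), stays where it is left. Origin on the axis at its underside (40 mm up), z up. Four seats (rings 68 mm wide, 8 mm high, a few mm of play) have centres 62 mm from the axis along its own +x, +y, -x, -y.
- spoke1 (a point): Point on a spoke's centre line, 150 mm from the axis, 50 mm above the table, in the disc's own direction 45 degrees (between two seats). A spoke is a level round steel bar, 13 mm thick, from the disc's rim (100 mm from the axis) to a black 22 mm ball at 172 mm. Beside it a fingertip may go down to 25 mm above the table, clear of foot and tongue.
- spoke2 (a point): Point on a spoke's centre line, 150 mm from the axis, 50 mm above the table, in the disc's own direction 135 degrees (between two seats). A spoke is a level round steel bar, 13 mm thick, from the disc's rim (100 mm from the axis) to a black 22 mm ball at 172 mm. Beside it a fingertip may go down to 25 mm above the table, clear of foot and tongue.
- spoke3 (a point): Point on a spoke's centre line, 150 mm from the axis, 50 mm above the table, in the disc's own direction 225 degrees (between two seats). A spoke is a level round steel bar, 13 mm thick, from the disc's rim (100 mm from the axis) to a black 22 mm ball at 172 mm. Beside it a fingertip may go down to 25 mm above the table, clear of foot and tongue.
- spoke4 (a point): Point on a spoke's centre line, 150 mm from the axis, 50 mm above the table, in the disc's own direction 315 degrees (between two seats). A spoke is a level round steel bar, 13 mm thick, from the disc's rim (100 mm from the axis) to a black 22 mm ball at 172 mm. Beside it a fingertip may go down to 25 mm above the table, clear of foot and tongue.
- jar: Small clear spice jar with a white screw lid, 47 mm round and 98 mm high, the tallest thing in the caddy, loose in one of its four seats. Origin at the centre of its underside, 60 mm above the table; z up. Its seat is the one nearest to it.
- weight: Black cast-iron knob weight, 52 mm round and 50 mm high, loose in another seat. Origin at the centre of its underside.
- ribbon_a: Roll of ribbon, 55 mm round and 32 mm high, loose in another seat. Origin at the centre of its underside.
- ribbon_b: Roll of ribbon, 55 mm round and 32 mm high, loose in another seat. Origin at the centre of its underside.
- mask_tape: Roll of masking tape lying flat on the table to the right of the caddy, 100 mm round and 25 mm high. Bystander. Origin at the centre of its underside.
- tin: Closed food tin, 75 mm round and 58 mm high, standing beyond and to the right of the caddy. Bystander. Origin at the centre of its underside.
There are look-alikes about, which are no part of the job. Leave any orange or purple look-alike of the weight alone.

How it is judged:
By the outcome, as a careful person would: the job done as asked, in the order asked, and still so for the second after the job is handed in, with the robot touching nothing.
It also fails if it takes over 64 s, if anything falls off the work surface, if the arm or the gripper's body presses on something with over 40 N, if the wrist force passes 120 N, or if a joint passes its speed limit or range.

### The arm

A 6-joint arm with a two-finger parallel gripper is mounted at the origin on the work surface; the furniture and walls round the work are solid. World frame = base frame: x ahead of the robot, y to its left, z up, the work surface at z = 0. Lengths are in m, angles in rad, forces in N, time in s.
With the tool pointing down it reaches from about 0.35 to 0.925 m from the base axis. Payload 6.4 kg.
Tool frame: the origin (TCP) lies midway between the tips of the shut fingers; the grasp point (between the pads) lies 19 mm behind it; z points along the fingers, x is the direction in which the jaws open and shut, and the axes are right-handed (so a half turn about z gives the same grasp; the last joint's range is limited). The gripper opens to 85 mm and grips with 20 to 120 N. Pads are 22 mm wide; open, the fingers measure 114 mm over their backs; the gripper's body (76 mm by 85 mm) begins 54 mm behind the grasp point. The pads swing forward as they close: fully open they stand 13 mm farther back than shut.
Start: joints at [-1.28, 0.245, 1.558, -0, 1.339, -0.174], TCP at [0.291, -0.581, 0.195] pointing down, gripper open.
Joint ranges: [-3.13, 3.13], [-1.02, 2.26], [0.13, 2.54], [-0.95, 4.09], [0.21, 2.88], [-2.74, 2.74]. Speed limits (rad/s): [2.57, 2.57, 3.14, 3.14, 3.14, 3.14].

### API

Orientations are given as a unit quaternion [w, x, y, z].
In Python, from plant import manip gives the robot as it stands.
- The arm moves only by the tool jog_arm, never from a script. Its argument "rows" is a list of rows, each an object of numbers: "x", "y", "z": the shift along the tool's x, y, z in cm; "wx", "wy", "wz": the turn, a rotation vector about the tool's x, y, z in rad; "jaw": the opening, from 0 (shut) to 1 (fully open). In form: [{"x": .., "y": .., "z": .., "wx": .., "wy": .., "wz": .., "jaw": ..}, ...]. A call has 1 to 20 rows; each row shifts and turns the pose as measured when the row begins, along the tool's axes as they then stand; what a row does not reach is not made up. A row lasts 1/12 s, in which the tool goes at most 41.7 mm and 7.16 degrees, less where a joint would pass 70% of its speed; a pose out of reach is approached as far as the arm can. A call is refused whole if a number of a shift passes 4.17 or a number of a turn 0.125, either way. A call with a gripper value outside its range is refused whole. The fingers move at their own pace and stop on an object; the grip force is fixed at half the most. Time passes only in rows, so rows that do not move let the fingers close. It gives the time, the measured TCP pose, the force and the opening at its end, in the units of the state.
- manip.observe(): the state, without advancing time (a new reading comes with each control period).
- manip.get_image(name): name is "scene" or "top" or "wrist"; returns (picture, depth): 400x640x3 uint8, red, green, blue; 400x640 float32, m along the optical axis (not along the pixel's ray), 0 where there is no reading.
- manip.get_calibration(name): a dict with "intrinsics" (3x3 intrinsics, pixels), "R" (3x3) and "t" (3): a world point X has camera coordinates R X + t. Camera axes: x right, y down, z forward; pixel columns grow to the right and rows downward; lengths in m; the calibration is good to about 2 mm. A picture is of the moment at which its call begins: read the wrist's pose just before it. get_calibration takes no time and is no camera call; for the wrist camera it gives the pose at the moment of the call.
- manip.hand_in(): hands the job in, once; it reports no verdict.
Trained networks look in the newest picture that a camera, given by its name, has taken for a name from the list of things; names that differ only in an ending like _2 or _b are one class to them, and where a whole thing is asked for, a point or a joint stands for the part that bears it (a point fixed in the world has none). Each returns a list of dicts, best first, with "score" (0 to 1); they miss things now and then, are a little off and sometimes report something else, mostly with a low value. They report only what shows in the picture. A call takes as long as a camera call. They do not tell look-alikes from the thing itself.
- manip.cut_out(camera, thing): "pixels" (400x640 bool, what is visible of it) and "point" ([column, row] in pixels, amid what is visible of it).
- manip.spot_point(camera, thing): "point" ([column, row] in pixels: a listed point, or the origin of a listed thing).
The state is a dict: "t": time; "qpos": joint angles; "joint_vel": joint speeds; "joint_efforts": joint torques, N m; "eef_pos": TCP position; "tool_rot": TCP orientation; "contact_force": force on the tool from outside, world axes, zero at the start; "moment": the same for the moment, N m; "grip_width": opening from 0.0 (shut) to 1.0 (fully open).
Only numpy, scipy, OpenCV 4.12 (cv2) and the standard library are available. Lean on these libraries where they do the work, as an engineer would, in place of code of your own. Each camera call takes 0.05 s, during which the arm holds its last target.

## Working session

There is one attempt and no reset: what is moved stays moved. The work goes in short steps, Python scripts to look and compute and a tool call to move; the robot and the scene stay as the last step left them, time stands still between calls to the robot, and variables do not carry over. Pictures are saved under pics/ and viewed, and the job is handed in when it is done.

Besides the shell and the picture viewer there is one more tool, called after "Emit:" as name(argument=value, ...), one argument or row to a line, values as JSON. jog_arm: Moves the arm, as the interface text tells. Its arguments: {"type":"object","properties":{"rows":{"type":"array"}},"required":["rows"]}

```bash
mkdir -p pics; ls; python3 - <<'E'
from plant import manip
import cv2,numpy as np
o=manip.observe();print(o['t'],o['eef_pos'],o['tool_rot'],o['grip_width'])
for n in ['scene','top']:
    im,d=manip.get_image(n);cv2.imwrite(f'pics/{n}0.png',im[:,:,::-1]);np.savez(f'/tmp/{n}.npz',im=im,d=d)
    c=manip.get_calibration(n);print(n,c)
    for th in ['jar','foot','rotor','station','spoke1','weight']:
        print(th,[(np.round(r['point'],1),round(r['score'],2)) for r in manip.spot_point(n,th)][:5])
E
```

```text
pics
0.0 [ 0.29118229 -0.58040222  0.19386127] [-6.70003745e-04  8.50955867e-01 -5.25236244e-01 -7.41822752e-04] 1.0002258348883049
scene {'intrinsics': array([[495.55125461,   0.        , 319.81672567],
       [  0.        , 495.55125461, 192.73351363],
       [  0.        ,   0.        ,   1.        ]]), 'R': array([[-0.99366794, -0.11230546,  0.00339274],
       [-0.09130765,  0.78954815, -0.606858  ],
       [ 0.06547474, -0.60332512, -0.79480303]]), 't': array([0.4738321 , 0.01153537, 1.54897664])}
jar [(array([306.9, 242.7]), 0.97)]
foot [(array([276. , 217.4]), 0.41)]
rotor [(array([291.5, 235.3]), 0.97)]
station []
spoke1 [(array([342. , 237.3]), 0.98), (array([284.6, 281.5]), 0.93), (array([292.9, 188.1]), 0.85), (array([238.9, 228. ]), 0.56)]
weight [(array([303.8, 219.1]), 0.76), (array([401. , 262.5]), 0.71), (array([364.3, 270.1]), 0.49)]
top {'intrinsics': array([[432.95643952,   0.        , 319.28367358],
       [  0.        , 432.95643952, 197.77351386],
       [  0.        ,   0.        ,   1.        ]]), 'R': array([[ 0.01325124, -0.99983823,  0.01216227],
       [-0.98503332, -0.01514359, -0.17169749],
       [ 0.1718539 , -0.00970504, -0.98507464]]), 't': array([0.08601181, 0.4995684 , 1.03552287])}
jar [(array([246.1, 202.8]), 0.64)]
foot []
rotor [(array([262.3, 182.3]), 0.88)]
station []
spoke1 [(array([323.8, 176.7]), 0.89), (array([202.6, 182.8]), 0.77), (array([266.9, 241.2]), 0.68), (array([266.4, 124. ]), 0.66)]
weight [(array([282.7, 198.3]), 0.9), (array([236.2, 268.1]), 0.72), (array([244.7, 307.5]), 0.7)]
```

View pics/scene0.png

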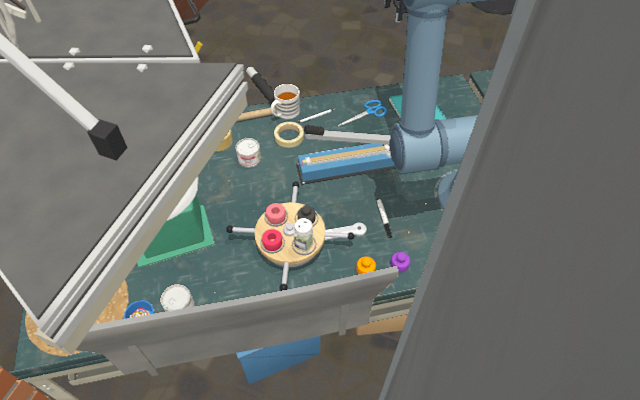

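View pics/top0.png

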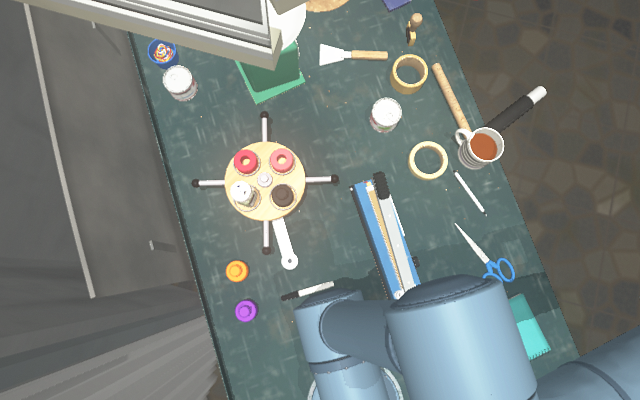

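```bash
cat > h.py <<'E'
from plant import manip
import cv2,numpy as np
def ray(n,p,z,c=None):
    c=c or manip.get_calibration(n);K,R,t=c['intrinsics'],c['R'],c['t']
    d=R.T@np.linalg.solve(K,[p[0],p[1],1]);o=-R.T@t
    return o+d*(z-o[2])/d[2]
def world(n,d):
    c=manip.get_calibration(n);K,R,t=c['intrinsics'],c['R'],c['t']
    v,u=np.mgrid[:400,:640];P=np.stack([(u-K[0,2])/K[0,0]*d,(v-K[1,2])/K[1,1]*d,d],-1)
    return (P-t)@R
E
python3 - <<'E'
from h import *
top={'rotor':(262.3,182.3,.04),'jar':(246.1,202.8,.06),'s1':(323.8,176.7,.05),'s2':(202.6,182.8,.05),'s3':(266.9,241.2,.05),'s4':(266.4,124,.05),'weight':(282.7,198.3,.06),'tongue':(290,262,.012)}
sc={'rotor':(291.5,235.3,.04),'jar':(306.9,242.7,.06),'s1':(342,237.3,.05),'s2':(284.6,281.5,.05),'s3':(292.9,188.1,.05),'s4':(238.9,228,.05),'tongue':(360,230,.012)}
for n,D in(('top',top),('scene',sc)):
    for k,(u,v,z) in D.items(): print(n,k,np.round(ray(n,(u,v),z),4))
f=np.load('/tmp/top.npz');W=world('top',f['d']);im=f['im']
print([ (p,np.round(W[p[1],p[0]],3)) for p in [(290,262),(262,205),(266,230),(264,180),(243,186),(355,190),(370,180),(380,200),(395,285),(385,250),(307,291),(236,270),(378,180)]])
E
python3 - <<'E'
import cv2
im=cv2.imread('pics/top0.png');cv2.imwrite('pics/topz.png',cv2.resize(im[100:300,180:420],None,fx=3.3,fy=3,interpolation=cv2.INTER_CUBIC)[:600,:792])
E
```

```text
top rotor [0.5359 0.2366 0.04  ]
top jar [0.4801 0.2717 0.06  ]
top s1 [0.5505 0.0827 0.05  ]
top s2 [0.5303 0.3831 0.05  ]
top s3 [0.3881 0.2189 0.05  ]
top s4 [0.6855 0.2303 0.05  ]
top weight [0.4926 0.1828 0.06  ]
top tongue [0.3398 0.1638 0.012 ]
scene rotor [0.5321 0.2313 0.04  ]
scene jar [0.4834 0.2629 0.06  ]
scene s1 [0.3883 0.2279 0.05  ]
scene s2 [0.5277 0.3827 0.05  ]
scene s3 [0.5513 0.0698 0.05  ]
scene s4 [0.6835 0.2304 0.05  ]
scene tongue [0.3385 0.1726 0.012 ]
[((290, 262), array([0.34 , 0.164, 0.013])), ((262, 205), array([0.475, 0.233, 0.06 ])), ((266, 230), array([0.415, 0.222, 0.054])), ((264, 180), array([0.534, 0.228, 0.079])), ((243, 186), array([0.502, 0.265, 0.156])), ((355, 190), array([0.521, 0.003, 0.034])), ((370, 180), array([ 0.544, -0.033,  0.051])), ((380, 200), array([ 0.472, -0.038,  0.177])), ((395, 285), array([ 0.288, -0.09 ,  0.052])), ((385, 250), array([ 0.371, -0.068,  0.049])), ((307, 291), array([0.27 , 0.12 , 0.016])), ((236, 270), array([0.318, 0.29 , 0.053])), ((378, 180), array([ 0.509, -0.029,  0.211]))]
```

View pics/topz.png

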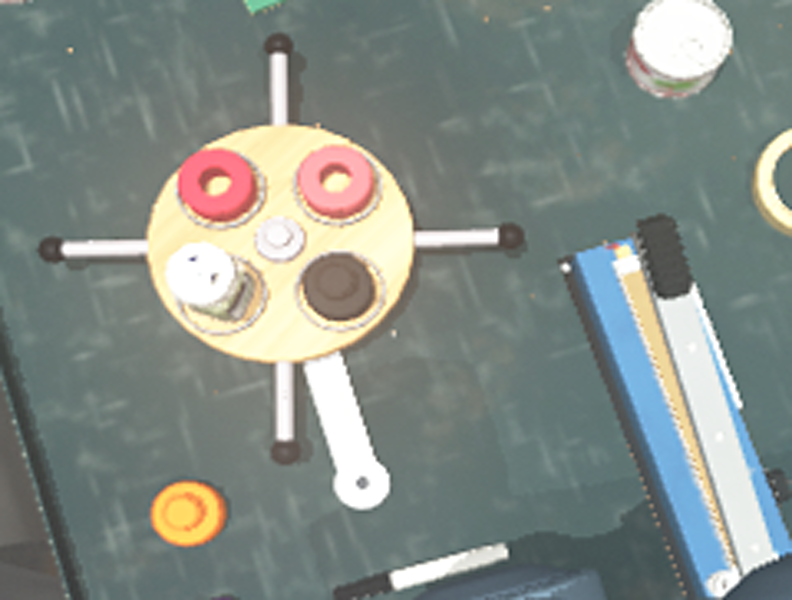

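```bash
cat > m.py <<'E'
from h import *
from scipy.optimize import least_squares
def meas(save=None):
    out={}
    for n in ['top','scene']:
        im,d=manip.get_image(n)
        if save: cv2.imwrite(f'pics/{n}{save}.png',im[:,:,::-1])
        W=world(n,d);W[d==0]=9
        A=W.reshape(-1,3)
        # disc top: colour wood & z
        c=np.array([.536,.231]);
        r=np.hypot(*(A[:,:2]-c).T)
        sel=(abs(A[:,2]-.06)<.006)&(r<.125)
        P=A[sel]
        # edge: max radius per angle bin
        for it in range(3):
            th=np.arctan2(P[:,1]-c[1],P[:,0]-c[0]);rr=np.hypot(*(P[:,:2]-c).T)
            E=[]
            for a in np.arange(-np.pi,np.pi,.1):
                da=abs((th-a-.05));m=(da<.05)&(rr<.108)
                if m.sum()>5:
                    i=np.argsort(rr[m])[-2];E.append(P[m][i,:2])
            E=np.array(E)
            s=least_squares(lambda x:np.hypot(E[:,0]-x[0],E[:,1]-x[1])-x[2],[*c,.1],loss='soft_l1',f_scale=.002)
            c=s.x[:2]
        r=np.hypot(*(A[:,:2]-c).T);th=np.degrees(np.arctan2(A[:,1]-c[1],A[:,0]-c[0]))
        m=(r>.112)&(r<.178)&(A[:,2]>.04)&(A[:,2]<.075)
        # fold by 90
        t4=np.radians(4*th[m]);ph=np.degrees(np.angle(np.exp(1j*t4).mean()))/4
        resid=[]
        sp=[]
        for k in range(4):
            dd=(th[m]-ph-90*k+180)%360-180; q=abs(dd)<12
            if q.sum()>5: sp.append((round(float(ph+90*k+np.median(dd[q])),2),int(q.sum())))
        m=(r>.13)&(r<.23)&(A[:,2]>.005)&(A[:,2]<.018)&(abs((th-198+180)%360-180)<12)
        Q=A[m]
        l=cv2.fitLine(Q[:,:2].astype(np.float32),cv2.DIST_HUBER,0,.01,.01).ravel()
        dirn=np.degrees(np.arctan2(l[1],l[0]))%180+180
        off=np.cross(l[:2],c-l[2:])
        print(n,'c',np.round(s.x,4),'spokes',sp,'tongue',round(float(np.median(th[m]))%360,2),'line',round(float(dirn),2),'off',round(float(off),4),m.sum())
        for th_ in (['jar'] ):
            for rj in manip.cut_out(n,th_)[:2]:
                J=W[rj['pixels']];J=J[J[:,2]>.152]
                if len(J): jc=np.median(J[:,:2],0);print('  jar lid',np.round(jc,4),'r',round(float(np.hypot(*(jc-c))),4),'ang',round(float(np.degrees(np.arctan2(*(jc-c)[::-1])))%360,2),len(J),round(rj['score'],2))
        sps=[ray(n,x['point'],.05)[:2] for x in manip.spot_point(n,'spoke1') if x['score']>.3]
        print('  net spokes',[(round(float(np.degrees(np.arctan2(*(p-c)[::-1])))%360,1),round(float(np.hypot(*(p-c))),3)) for p in sps])
if __name__=='__main__':
    import sys,warnings;warnings.simplefilter('ignore')
    meas(sys.argv[1] if len(sys.argv)>1 else None)
    o=manip.observe();print(o['t'],o['eef_pos'],o['contact_force'])
E
python3 m.py 1; python3 - <<'E'
from h import *
for n in ['scene','top']:
    f=np.load(f'/tmp/{n}.npz');W=world(n,f['d'])
    A=W[f['d']>0]
    q=A[(A[:,0]>.1)&(A[:,0]<.7)&(A[:,1]>.3)&(A[:,1]<.8)&(A[:,2]>.07)]
    print(n,len(q), [ (round(y,2),np.round([s[:,2].min(),s[:,2].max(),s[:,0].min(),s[:,0].max()],2)) for y in np.arange(.3,.8,.05) for s in [q[abs(q[:,1]-y)<.025]] if len(s)])
    q=A[(A[:,0]>.0)&(A[:,0]<.6)&(A[:,1]>-.2)&(A[:,1]<.1)&(A[:,2]>.07)&(A[:,2]<.35)]
    print(len(q),[ (round(y,2),np.round([s[:,2].min(),s[:,2].max(),s[:,0].min(),s[:,0].max()],2)) for y in np.arange(-.2,.1,.05) for s in [q[abs(q[:,1]-y)<.025]] if len(s)])
E
```

```text
top c [0.5383 0.2281 0.0986] spokes [(3.02, 147), (93.1, 155), (182.96, 154), (272.39, 154)] tongue 197.97 line 197.76 off 0.0004 473
  jar lid [0.4926 0.2696] r 0.0618 ang 137.75 321 0.95
  net spokes [(273.6, 0.141), (1.6, 0.145), (93.4, 0.157), (181.9, 0.151)]
scene c [0.5377 0.2297 0.0983] spokes [(3.39, 121), (92.85, 121), (182.2, 124), (272.73, 85)] tongue 198.78 line 190.96 off 0.0243 265
  jar lid [0.4918 0.2719] r 0.0624 ang 137.39 216 0.7
  net spokes [(275.7, 0.166), (1.8, 0.14), (182.7, 0.143), (94.3, 0.155)]
1.0 [ 0.29135425 -0.5810524   0.19499021] [-0.42329629  0.41224818 -0.14250757]
scene 27768 [(np.float64(0.3), array([0.07, 0.59, 0.48, 0.7 ])), (np.float64(0.35), array([0.47, 0.59, 0.66, 0.7 ])), (np.float64(0.4), array([0.07, 0.91, 0.19, 0.7 ])), (np.float64(0.45), array([0.07, 0.94, 0.19, 0.7 ])), (np.float64(0.5), array([0.07, 0.35, 0.26, 0.6 ])), (np.float64(0.55), array([0.07, 1.  , 0.22, 0.7 ])), (np.float64(0.6), array([0.07, 1.03, 0.23, 0.7 ])), (np.float64(0.65), array([0.08, 1.06, 0.24, 0.7 ])), (np.float64(0.7), array([0.18, 1.09, 0.26, 0.27])), (np.floa
[... 530 characters left out ...]
.69])), (np.float64(0.45), array([0.07, 0.62, 0.1 , 0.7 ])), (np.float64(0.5), array([0.07, 0.35, 0.27, 0.62])), (np.float64(0.55), array([0.07, 0.47, 0.13, 0.7 ])), (np.float64(0.6), array([0.07, 0.42, 0.23, 0.7 ])), (np.float64(0.65), array([0.07, 0.35, 0.24, 0.7 ])), (np.float64(0.7), array([0.07, 0.28, 0.26, 0.27])), (np.float64(0.75), array([0.07, 0.22, 0.27, 0.28]))]
5468 [(np.float64(-0.15), array([0.07, 0.07, 0.29, 0.29])), (np.float64(-0.1), array([0.07, 0.16, 0.26, 0.43])), (np.float64(-0.05), array([0.07, 0.3 , 0.09, 0.53])), (np.float64(-0.0), array([0.07, 0.33, 0.1 , 0.53])), (np.float64(0.05), array([0.26, 0.35, 0.1 , 0.29])), (np.float64(0.1), array([0.25, 0.35, 0.09, 0.28]))]
```

```bash
python3 - <<'E'
from h import *
A=[]
for n in ['scene','top']:
    f=np.load(f'/tmp/{n}.npz');W=world(n,f['d']);A.append(W[f['d']>0])
A=np.concatenate(A);A=A[(A[:,2]>.07)]
print('maxz grid; rows y, cols x .10...75')
for y in np.arange(.25,.7,.04):
    print(round(y,2),[ (lambda s:(f'{s.min():.2f}-{s.max():.2f}' if len(s)>2 else '.'))(A[(abs(A[:,0]-x)<.03)&(abs(A[:,1]-y)<.02),2]) for x in np.arange(.12,.75,.06)])
E
```

```text
maxz grid; rows y, cols x .10...75
0.25 ['.', '.', '.', '.', '.', '.', '0.07-0.16', '0.07-0.16', '0.07-0.10', '0.47-0.60', '0.59-0.60']
0.29 ['.', '.', '.', '.', '.', '.', '0.07-0.17', '0.07-0.16', '0.07-0.10', '0.47-0.59', '0.59-0.60']
0.33 ['.', '.', '.', '.', '.', '.', '.', '.', '.', '0.47-0.59', '0.59-0.60']
0.37 ['.', '.', '.', '.', '.', '.', '.', '.', '.', '0.47-0.59', '0.58-0.59']
0.41 ['0.07-0.51', '0.07-0.91', '.', '0.07-0.13', '0.07-0.08', '.', '.', '.', '.', '0.47-0.59', '0.47-0.59']
0.45 ['0.07-0.32', '0.07-0.94', '0.07-0.94', '0.08-0.27', '0.07-0.21', '0.07-0.13', '.', '.', '.', '0.52-0.58', '0.47-0.60']
0.49 ['.', '0.07-0.94', '0.29-0.35', '0.20-0.35', '0.14-0.35', '0.07-0.26', '0.07-0.19', '0.07-0.13', '.', '.', '0.47-0.59']
0.53 ['.', '0.07-0.47', '0.07-0.99', '.', '0.26-0.35', '0.19-0.36', '0.13-0.35', '0.07-0.25', '0.07-0.19', '0.07-0.14', '0.07-0.60']
0.57 ['0.07-0.42', '.', '0.07-1.01', '.', '.', '0.32-0.34', '0.26-0.35', '0.20-0.35', '0.13-0.35', '0.08-0.26', '0.07-0.60']
0.61 ['.', '.', '0.07-1.03', '.', '.', '.', '.', '0.32-0.34', '0.26-0.35', '0.20-0.35', '0.14-0.59']
0.65 ['.', '.', '0.07-1.06', '.', '.', '.', '.', '.', '.', '0.32-0.34', '0.27-0.58']
0.69 ['.', '.', '0.07-1.08', '.', '.', '.', '.', '.', '.', '.', '.']
```

Emit:
jog_arm(
  rows=[
    {"z": -4, "jaw": 0},
    {"z": -4, "jaw": 0},
    {"z": -4, "jaw": 0},
    {"z": -4, "jaw": 0},
    {"z": -4, "jaw": 0},
    {"z": -4, "jaw": 0},
    {"jaw": 0},
    {"x": -2, "y": -3, "jaw": 0},
    {"x": -2, "y": -3, "jaw": 0},
    {"x": -2, "y": -3, "jaw": 0},
    {"x": -2, "y": -3, "jaw": 0},
    {"x": -2, "y": -3, "jaw": 0},
    {"x": -2, "y": -3, "jaw": 0},
    {"x": -2, "y": -3, "jaw": 0},
    {"x": -2, "y": -3, "jaw": 0},
    {"jaw": 0},
  ],
)

```text
validation failed for argument at $.ro...
```

Emit:
jog_arm(
  rows=[
    {"x": 0, "y": 0, "z": -4, "wx": 0, "wy": 0, "wz": 0, "jaw": 0},
    {"x": 0, "y": 0, "z": -4, "wx": 0, "wy": 0, "wz": 0, "jaw": 0},
    {"x": 0, "y": 0, "z": -4, "wx": 0, "wy": 0, "wz": 0, "jaw": 0},
    {"x": 0, "y": 0, "z": -4, "wx": 0, "wy": 0, "wz": 0, "jaw": 0},
    {"x": 0, "y": 0, "z": -4, "wx": 0, "wy": 0, "wz": 0, "jaw": 0},
    {"x": 0, "y": 0, "z": -4, "wx": 0, "wy": 0, "wz": 0, "jaw": 0},
    {"x": 0, "y": 0, "z": 0, "wx": 0, "wy": 0, "wz": 0, "jaw": 0},
  ],
)

```text
t: 1.58
eef_pos: [0.2907, -0.5789, 0.4399]
tool_rot: [-0.004, 0.851, -0.525, -0.005]
contact_force: [1.4, 0.3, 1.2]
grip_width: 0.01
```

Emit:
jog_arm(
  rows=[
    {"x": -2, "y": -3, "z": 0, "wx": 0, "wy": 0, "wz": 0, "jaw": 0},
    {"x": -2, "y": -3, "z": 0, "wx": 0, "wy": 0, "wz": 0, "jaw": 0},
    {"x": -2, "y": -3, "z": 0, "wx": 0, "wy": 0, "wz": 0, "jaw": 0},
    {"x": -2, "y": -3, "z": 0, "wx": 0, "wy": 0, "wz": 0, "jaw": 0},
    {"x": -2, "y": -3, "z": 0, "wx": 0, "wy": 0, "wz": 0, "jaw": 0},
    {"x": -2, "y": -3, "z": 0, "wx": 0, "wy": 0, "wz": 0, "jaw": 0},
    {"x": -2, "y": -3, "z": 0, "wx": 0, "wy": 0, "wz": 0, "jaw": 0},
    {"x": -2, "y": -3, "z": 0, "wx": 0, "wy": 0, "wz": 0, "jaw": 0},
    {"x": -2, "y": -3, "z": 0, "wx": 0, "wy": 0, "wz": 0, "jaw": 0},
    {"x": -2, "y": -3, "z": 0, "wx": 0, "wy": 0, "wz": 0, "jaw": 0},
    {"x": 0, "y": 0, "z": 0, "wx": 0, "wy": 0, "wz": 0, "jaw": 0},
  ],
)

```text
t: 2.5
eef_pos: [0.4756, -0.2553, 0.4439]
tool_rot: [-0.002, 0.849, -0.528, 0.0]
contact_force: [0.1, -0.2, -0.1]
grip_width: -0.001
```

Emit:
jog_arm(
  rows=[
    {"x": -3.5, "y": -1.15, "z": 0, "wx": 0, "wy": 0, "wz": 0, "jaw": 0},
    {"x": -3.5, "y": -1.15, "z": 0, "wx": 0, "wy": 0, "wz": 0, "jaw": 0},
    {"x": -3.5, "y": -1.15, "z": 0, "wx": 0, "wy": 0, "wz": 0, "jaw": 0},
    {"x": -3.5, "y": -1.15, "z": 0, "wx": 0, "wy": 0, "wz": 0, "jaw": 0},
    {"x": -3.5, "y": -1.15, "z": 0, "wx": 0, "wy": 0, "wz": 0, "jaw": 0},
    {"x": -3.5, "y": -1.15, "z": 0, "wx": 0, "wy": 0, "wz": 0, "jaw": 0},
    {"x": -3.5, "y": -1.15, "z": 0, "wx": 0, "wy": 0, "wz": 0, "jaw": 0},
    {"x": -3.5, "y": -1.15, "z": 0, "wx": 0, "wy": 0, "wz": 0, "jaw": 0},
    {"x": -3.5, "y": -1.15, "z": 0, "wx": 0, "wy": 0, "wz": 0, "jaw": 0},
    {"x": -3.5, "y": -1.15, "z": 0, "wx": 0, "wy": 0, "wz": 0, "jaw": 0},
    {"x": -3.5, "y": -1.15, "z": 0, "wx": 0, "wy": 0, "wz": 0, "jaw": 0},
    {"x": -3.5, "y": -1.15, "z": 0, "wx": 0, "wy": 0, "wz": 0, "jaw": 0},
    {"x": -3.5, "y": -1.15, "z": 0, "wx": 0, "wy": 0, "wz": 0, "jaw": 0},
    {"x": -3.5, "y": -1.15, "z": 0, "wx": 0, "wy": 0, "wz": 0, "jaw": 0},
    {"x": 0, "y": 0, "z": 0, "wx": 0, "wy": 0, "wz": 0, "jaw": 0},
  ],
)

```text
t: 3.75
eef_pos: [0.3992, 0.2753, 0.4414]
tool_rot: [-0.003, 0.847, -0.531, 0.001]
contact_force: [-0.4, 0.0, 0.5]
grip_width: 0.0
```

```bash
python3 - <<'E'
from h import *
for n in ['wrist','scene']:
    im,d=manip.get_image(n);cv2.imwrite(f'pics/{n}2.png',im[:,:,::-1])
E
cat >t.py <<'E'
import sys,numpy as np
from plant import manip
from scipy.spatial.transform import Rotation as Ro
o=manip.observe();q=o['tool_rot'];R=Ro.from_quat([*q[1:],q[0]])
w=np.array(eval(sys.argv[1]))-o['eef_pos']
down=R.apply([0,0,1]);
# tilt correction so that z is down
ax=np.cross(down,[0,0,-1]);print('t',o['t'],o['eef_pos'],'shift cm',np.round(R.inv().apply(w)*100,2),'tiltfix',np.round(R.inv().apply(ax),3),'xaxis',np.round(R.apply([1,0,0]),3),np.round(o['contact_force'],1))
print(np.round(o['qpos'],2))
E
python3 t.py '[.398,.258,.2]'
```

```text
t 3.85 [0.40035433 0.27173839 0.44159294] shift cm [ 1.12  0.96 24.15] tiltfix [-0.006 -0.001  0.   ] xaxis [ 0.433 -0.901  0.001] [0.5 0.6 0.7]
[ 0.36 -0.24  1.61 -0.    1.77  1.48]
```

View pics/wrist2.png

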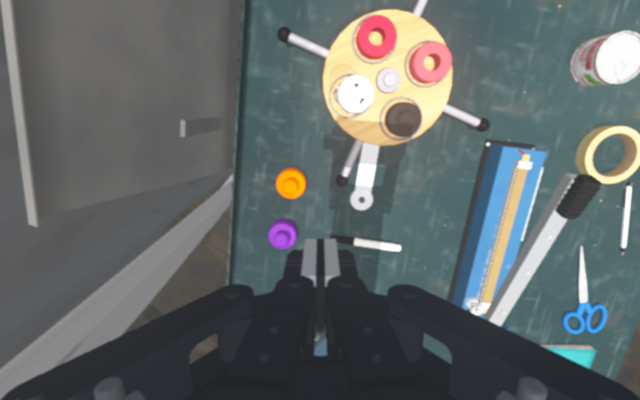

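View pics/scene2.png

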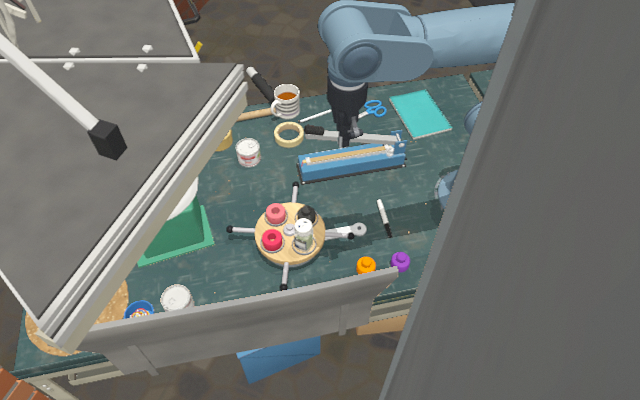

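```bash
python3 - <<'E'
from h import *
c=manip.get_calibration('wrist');o=manip.observe();print(-c['R'].T@c['t']-o['eef_pos'],c['R'][2])
E
python3 t.py '[.397,.260,.1]'
```

```text
[0.05924359 0.02642064 0.17923696] [-0.23135695 -0.11236603 -0.96635803]
t 3.85 [0.40035433 0.27173839 0.44159294] shift cm [ 0.89  1.03 34.15] tiltfix [-0.006 -0.001  0.   ] xaxis [ 0.433 -0.901  0.001] [0.5 0.6 0.7]
[ 0.36 -0.24  1.61 -0.    1.77  1.48]
```

Emit:
jog_arm(
  rows=[
    {"x": 0.1, "y": 0.1, "z": 4, "wx": 0, "wy": 0, "wz": 0, "jaw": 0},
    {"x": 0.1, "y": 0.1, "z": 4, "wx": 0, "wy": 0, "wz": 0, "jaw": 0},
    {"x": 0.1, "y": 0.1, "z": 4, "wx": 0, "wy": 0, "wz": 0, "jaw": 0},
    {"x": 0.1, "y": 0.1, "z": 4, "wx": 0, "wy": 0, "wz": 0, "jaw": 0},
    {"x": 0.1, "y": 0.1, "z": 4, "wx": 0, "wy": 0, "wz": 0, "jaw": 0},
    {"x": 0.1, "y": 0.1, "z": 4, "wx": 0, "wy": 0, "wz": 0, "jaw": 0},
    {"x": 0.1, "y": 0.1, "z": 3, "wx": 0, "wy": 0, "wz": 0, "jaw": 0},
    {"x": 0, "y": 0, "z": 0, "wx": 0, "wy": 0, "wz": 0, "jaw": 0},
  ],
)

```text
t: 4.52
eef_pos: [0.4071, 0.2518, 0.166]
tool_rot: [-0.007, 0.842, -0.54, 0.008]
contact_force: [-0.7, -0.5, -0.8]
grip_width: -0.001
```

```bash
python3 t.py '[.397,.260,.038]';  python3 - <<'E'
from h import *
for n in ['wrist','top']:
    im,d=manip.get_image(n);cv2.imwrite(f'pics/{n}3.png',im[:,:,::-1])
E
```

```text
t 4.5167 [0.40708879 0.25184567 0.16600267] shift cm [-1.24  0.84 12.78] tiltfix [-0.021 -0.006 -0.   ] xaxis [ 0.417 -0.909  0.006] [-0.7 -0.5 -0.8]
[ 0.32 -0.15  2.03 -0.    1.25  1.46]
```

View pics/wrist3.png

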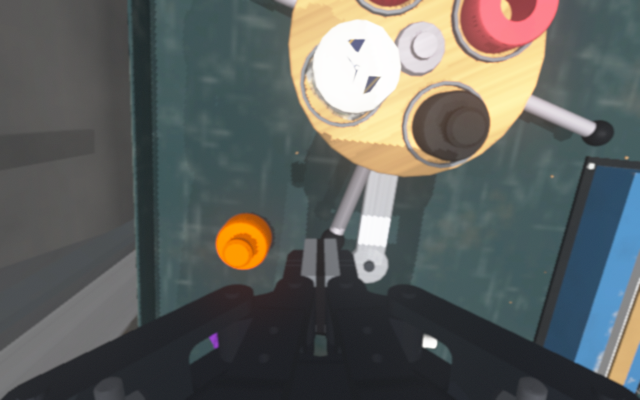

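View pics/top3.png

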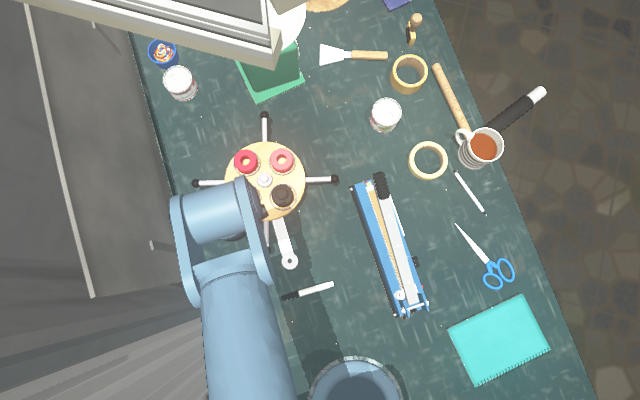

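Emit:
jog_arm(
  rows=[
    {"x": -0.6, "y": 0.4, "z": 1, "wx": -0.01, "wy": -0.003, "wz": 0, "jaw": 0},
    {"x": -0.6, "y": 0.4, "z": 1, "wx": -0.01, "wy": -0.003, "wz": 0, "jaw": 0},
    {"x": 0, "y": 0, "z": 2, "wx": 0, "wy": 0, "wz": 0, "jaw": 0},
    {"x": 0, "y": 0, "z": 2, "wx": 0, "wy": 0, "wz": 0, "jaw": 0},
    {"x": 0, "y": 0, "z": 0, "wx": 0, "wy": 0, "wz": 0, "jaw": 0},
  ],
)

```text
t: 5.03
eef_pos: [0.4079, 0.265, 0.122]
tool_rot: [-0.013, 0.841, -0.54, 0.01]
contact_force: [-0.4, -0.4, -0.5]
grip_width: 0.003
```

```bash
python3 t.py '[.397,.260,.038]'
```

```text
t 5.0333 [0.40785669 0.26497153 0.12198188] shift cm [-0.02  1.47  8.35] tiltfix [-0.033 -0.002  0.   ] xaxis [ 0.416 -0.909  0.002] [-0.4 -0.4 -0.5]
[ 0.34 -0.09  2.05  0.    1.14  1.48]
```

Emit:
jog_arm(
  rows=[
    {"x": 0, "y": 0.8, "z": 1, "wx": -0.03, "wy": 0, "wz": 0, "jaw": 0},
    {"x": 0, "y": 0.8, "z": 1, "wx": -0.02, "wy": 0, "wz": 0, "jaw": 0},
    {"x": 0, "y": 0.3, "z": 1, "wx": -0.02, "wy": 0, "wz": 0, "jaw": 0},
    {"x": 0, "y": 0, "z": 0, "wx": 0, "wy": 0, "wz": 0, "jaw": 0},
  ],
)

```text
t: 5.37
eef_pos: [0.3918, 0.2583, 0.094]
tool_rot: [0.016, 0.842, -0.54, -0.009]
contact_force: [-1.1, -0.3, -0.6]
grip_width: 0.001
```

```bash
python3 t.py '[.397,.260,.038]'
```

```text
t 5.3667 [0.39181675 0.25831733 0.09404092] shift cm [ 0.05 -0.75  5.58] tiltfix [ 0.037 -0.003 -0.   ] xaxis [ 0.417 -0.909  0.003] [-1.1 -0.3 -0.6]
[ 0.34 -0.04  2.06 -0.01  1.15  1.49]
```

Emit:
jog_arm(
  rows=[
    {"x": 0, "y": -0.3, "z": 1.5, "wx": 0.03, "wy": 0, "wz": 0, "jaw": 0},
    {"x": 0, "y": 0, "z": 1.5, "wx": 0, "wy": 0, "wz": 0, "jaw": 0},
    {"x": 0, "y": 0, "z": 1.5, "wx": 0, "wy": 0, "wz": 0, "jaw": 0},
    {"x": 0, "y": 0, "z": 0.7, "wx": 0, "wy": 0, "wz": 0, "jaw": 0},
    {"x": 0, "y": 0, "z": 0, "wx": 0, "wy": 0, "wz": 0, "jaw": 0},
  ],
)

```text
t: 5.78
eef_pos: [0.3966, 0.2603, 0.0424]
tool_rot: [0.001, 0.842, -0.54, 0.001]
contact_force: [-0.1, -0.5, -0.4]
grip_width: -0.003
```

```bash
python3 t.py '[.4109,.1714,.038]'
```

```text
t 5.7833 [0.39662847 0.26028291 0.04239752] shift cm [8.67 2.41 0.47] tiltfix [ 0.001 -0.003 -0.   ] xaxis [ 0.417 -0.909  0.003] [-0.1 -0.5 -0.4]
[ 0.34  0.04  2.1  -0.    1.01  1.49]
```

Emit:
jog_arm(
  rows=[
    {"x": 0.5, "y": 0.15, "z": 0.2, "wx": 0, "wy": 0, "wz": 0, "jaw": 0},
    {"x": 0.5, "y": 0.15, "z": 0.2, "wx": 0, "wy": 0, "wz": 0, "jaw": 0},
    {"x": 0.3, "y": 0.1, "z": 0.1, "wx": 0, "wy": 0, "wz": 0, "jaw": 0},
    {"x": 0.3, "y": 0.1, "z": 0, "wx": 0, "wy": 0, "wz": 0, "jaw": 0},
    {"x": 0.3, "y": 0.15, "z": 0, "wx": 0, "wy": 0, "wz": 0, "jaw": 0},
    {"x": 0.3, "y": 0.15, "z": 0, "wx": 0, "wy": 0, "wz": 0, "jaw": 0},
    {"x": 0.4, "y": 0.2, "z": 0, "wx": 0, "wy": 0, "wz": 0, "jaw": 0},
    {"x": 0.4, "y": 0.2, "z": 0, "wx": 0, "wy": 0, "wz": 0, "jaw": 0},
    {"x": 0.4, "y": 0.2, "z": 0, "wx": 0, "wy": 0, "wz": 0, "jaw": 0},
    {"x": 0.4, "y": 0.2, "z": 0, "wx": 0, "wy": 0, "wz": 0, "jaw": 0},
  ],
)

```text
t: 6.62
eef_pos: [0.4015, 0.216, 0.0413]
tool_rot: [-0.001, 0.842, -0.54, 0.003]
contact_force: [-0.6, -0.6, -0.1]
grip_width: 0.001
```

```bash
python3 t.py '[.4109,.1714,.038]';  python3 m.py 4; python3 - <<'E'
from h import *
for n in ['wrist']:
    im,d=manip.get_image(n);cv2.imwrite(f'pics/{n}4.png',im[:,:,::-1])
E
```

```text
t 6.6167 [0.40148802 0.2160353  0.04130243] shift cm [4.45 1.01 0.34] tiltfix [-0.006 -0.004 -0.   ] xaxis [ 0.417 -0.909  0.004] [-0.6 -0.6 -0.1]
[ 0.25 -0.01  2.15 -0.    1.    1.39]
top c [0.5441 0.2272 0.095 ] spokes [(3.39, 140), (95.38, 158), (270.39, 161)] tongue 200.9 line 195.6 off 0.0174 94
  jar lid [0.4912 0.2698] r 0.0679 ang 141.12 306 0.8
  jar lid [9. 9.] r 12.1846 ang 46.05 18 0.67
  net spokes [(96.8, 0.156), (1.3, 0.137), (270.4, 0.145)]
scene c [0.5379 0.2294 0.0985] spokes [(3.68, 120), (93.15, 124), (182.2, 125), (272.65, 90)] tongue 197.75 line 200.2 off -0.0068 215
  jar lid [0.492  0.2726] r 0.063 ang 136.71 219 0.82
  net spokes [(181.3, 0.149), (93.8, 0.154), (274.3, 0.153), (2.3, 0.143)]
6.9167 [0.40146481 0.21661819 0.04118954] [0.55571654 0.4712051  0.4405959 ]
```

View pics/wrist4.png

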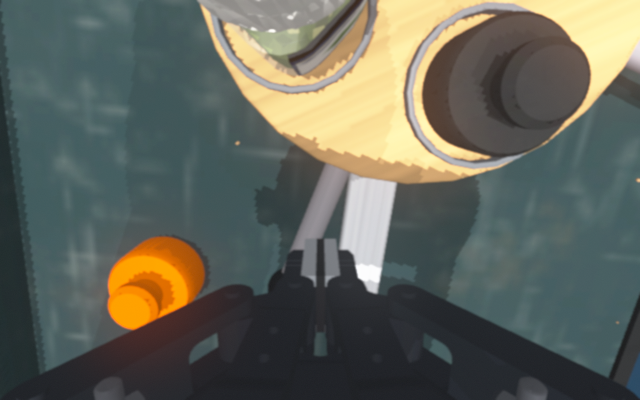

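View pics/scene4.png

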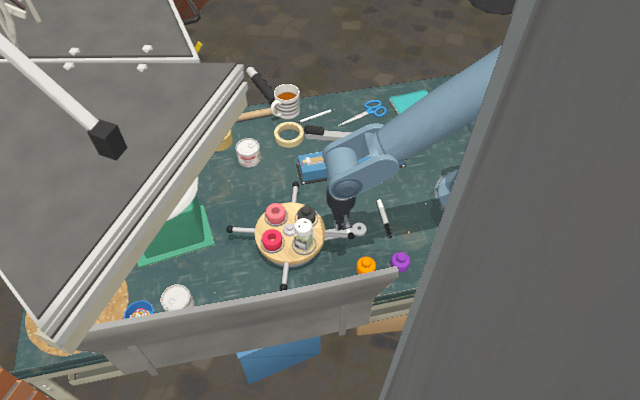

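```bash
python3 - <<'E'
from h import *
im,d=manip.get_image('wrist');W=world('wrist',d)
for p in [(310,241),(320,241),(332,241),(311,250),(330,250),(311,262),(330,262),(345,255),(345,265),(345,172),(338,185),(325,210),(318,225),(275,285),(278,280),(365,200),(297,250),(297,240),(150,300),(135,305)]: print(p,np.round(W[p[1],p[0]],4),im[p[1],p[0]])
cv2.imwrite('pics/w5.png',cv2.resize(im[140:320,220:420,::-1],None,fx=3.3,fy=3.3,interpolation=cv2.INTER_NEAREST))
E
```

```text
(310, 241) [0.4096 0.2231 0.0842] [121 124 130]
(320, 241) [0.4114 0.2193 0.0843] [46 47 48]
(332, 241) [0.4136 0.2147 0.0847] [124 127 131]
(311, 250) [0.4105 0.2228 0.0952] [122 125 130]
(330, 250) [0.4132 0.2158 0.0942] [124 126 131]
(311, 262) [0.4101 0.2224 0.1048] [121 124 129]
(330, 262) [0.413  0.2161 0.1051] [123 126 130]
(345, 255) [0.4122 0.2085 0.0902] [53 54 59]
(345, 265) [0.4113 0.2086 0.0978] [56 58 63]
(345, 172) [0.4386 0.2184 0.0569] [146 137 137]
(338, 185) [0.4314 0.2187 0.0564] [145 138 142]
(325, 210) [0.4174 0.2192 0.0571] [146 142 146]
(318, 225) [0.4085 0.2189 0.0561] [146 142 147]
(275, 285) [0.369  0.2257 0.0567] [34 35 39]
(278, 280) [0.372  0.2253 0.056 ] [34 36 38]
(365, 200) [0.4211 0.1919 0.0089] [209 208 211]
(297, 250) [0.4038 0.2265 0.0848] [70 70 75]
(297, 240) [0.3957 0.225  0.0535] [129 126 130]
(150, 300) [0.3272 0.2845 0.0489] [248 133   0]
(135, 305) [0.3216 0.2908 0.05  ] [254 161   0]
```

View pics/w5.png

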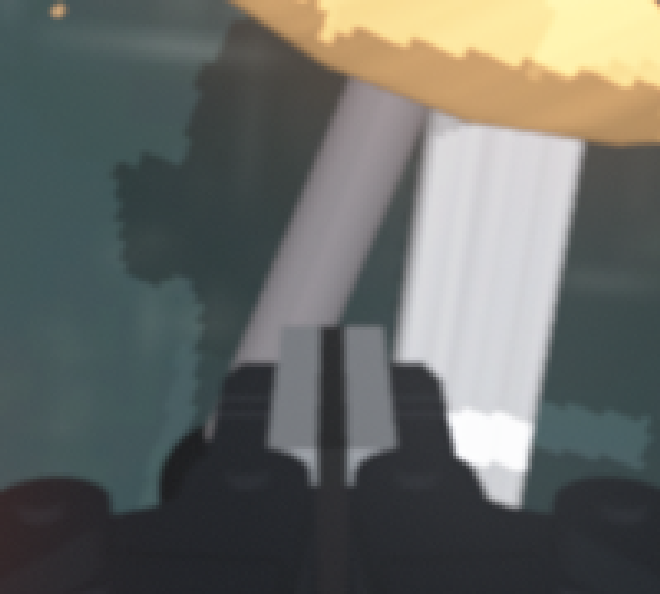

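```bash
python3 - <<'E'
from h import *
o=manip.observe();p=o['eef_pos'];print(p)
for n in ['wrist','scene','top']:
    c=manip.get_calibration(n)
    for X in (p,p+[0,0,.042]):
        q=c['intrinsics']@(c['R']@X+c['t']);print(n,q[:2]/q[2],q[2])
im,d=manip.get_image('scene');W=world('scene',d)
cv2.imwrite('pics/s5.png',cv2.resize(im[170:260,290:400,::-1],None,fx=6,fy=6,interpolation=cv2.INTER_NEAREST))
A=W[d>0]
for x0 in [0]:
    m=(np.hypot(A[:,0]-p[0],A[:,1]-p[1])<.035)&(A[:,2]>.062)
    B=A[m];print(len(B),np.round(B[np.argsort(B[:,2])[:15]],3))
E
```

```text
[0.40146065 0.21669905 0.04119375]
wrist [316.34940386 228.59881589] 0.18987143223564593
wrist [315.79563436 261.85371423] 0.1492935811305094
scene [337.61889632 235.19694254] 1.4117812752640548
scene [338.10125339 227.06205475] 1.3783995480502778
top [268.38442735 236.00435005] 1.0618334605258255
top [266.53751517 234.49478924] 1.020460325559316
757 [[0.372 0.223 0.062]
 [0.367 0.218 0.066]
 [0.404 0.223 0.077]
 [0.407 0.223 0.078]
 [0.409 0.223 0.082]
 [0.407 0.223 0.083]
 [0.41  0.221 0.084]
 [0.404 0.225 0.086]
 [0.407 0.223 0.086]
 [0.413 0.217 0.087]
 [0.401 0.231 0.09 ]
 [0.395 0.227 0.091]
 [0.404 0.222 0.092]
 [0.413 0.217 0.092]
 [0.41  0.22  0.092]]
```

View pics/s5.png

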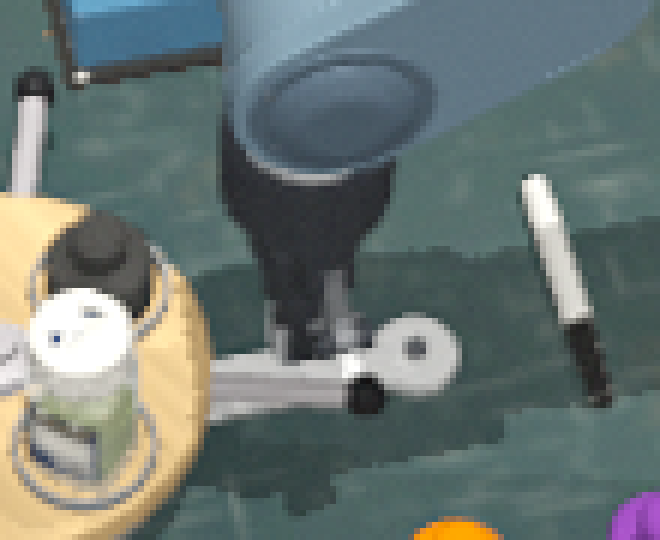

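Emit:
jog_arm(
  rows=[
    {"x": -1, "y": -0.25, "z": -0.5, "wx": 0, "wy": 0, "wz": 0, "jaw": 0},
    {"x": -1, "y": -0.25, "z": 0, "wx": 0, "wy": 0, "wz": 0, "jaw": 0},
    {"x": -1, "y": -0.25, "z": 0, "wx": 0, "wy": 0, "wz": 0, "jaw": 0},
    {"x": -1, "y": -0.25, "z": 0, "wx": 0, "wy": 0, "wz": 0, "jaw": 0},
    {"x": -0.5, "y": 0, "z": 0, "wx": 0, "wy": 0, "wz": 0, "jaw": 0},
    {"x": 0, "y": 0, "z": 0, "wx": 0, "wy": 0, "wz": 0, "jaw": 0},
  ],
)

```text
t: 7.57
eef_pos: [0.3908, 0.2678, 0.0473]
tool_rot: [-0.002, 0.842, -0.539, 0.003]
contact_force: [-0.5, -0.3, 0.9]
grip_width: 0.0
```

```bash
cat > tip.py <<'E'
from h import *
import sys
k=sys.argv[1]
o=manip.observe();p=o['eef_pos'];print(o['t'],p,o['contact_force'],o['grip_width'])
im,d=manip.get_image('scene');W=world('scene',d)
c=manip.get_calibration('scene')
for X in (p,p+[0,0,.04]):
    q=c['intrinsics']@(c['R']@X+c['t']);print('scene',q[:2]/q[2])
cv2.imwrite(f'pics/s{k}.png',cv2.resize(im[170:260,290:400,::-1],None,fx=6,fy=6,interpolation=cv2.INTER_NEAREST))
A=W[d>0];m=(np.hypot(A[:,0]-p[0],A[:,1]-p[1])<.03)&(A[:,2]>.02);B=A[m];print(len(B),np.round(B[np.argsort(B[:,2])[:12]],3).tolist())
im,d=manip.get_image('wrist');W=world('wrist',d);cv2.imwrite(f'pics/wr{k}.png',im[:,:,::-1])
c=manip.get_calibration('wrist');q=c['intrinsics']@(c['R']@p+c['t']);print('wrist tcp px',q[:2]/q[2],q[2],c['intrinsics'][0,0])
for r in (236,239,241,245,250,260): print(r,d[r,311],np.round(W[r,311],4))
E
python3 tip.py 6
```

```text
7.5667 [0.39084584 0.26778517 0.0473454 ] [-0.54548416 -0.25216241  0.89925369] 7.827403414009763e-05
scene [339.83081836 249.85786237]
scene [340.35444908 242.25649823]
571 [[0.396, 0.275, 0.083], [0.394, 0.275, 0.084], [0.4, 0.274, 0.092], [0.394, 0.276, 0.092], [0.391, 0.28, 0.093], [0.4, 0.272, 0.094], [0.397, 0.278, 0.094], [0.397, 0.276, 0.095], [0.394, 0.275, 0.095], [0.403, 0.267, 0.096], [0.4, 0.269, 0.098], [0.403, 0.267, 0.1]]
wrist tcp px [314.71982872 228.46310848] 0.18978174624667735 345.27342747807245
236 0.24038033 [0.3693 0.2613 0.0009]
239 0.14672801 [0.3998 0.2731 0.0891]
241 0.14524455 [0.3996 0.273  0.0907]
245 0.14066729 [0.3997 0.2729 0.0954]
250 0.13622779 [0.3996 0.2728 0.1001]
260 0.12772244 [0.3995 0.2725 0.1089]
```

View pics/s6.png

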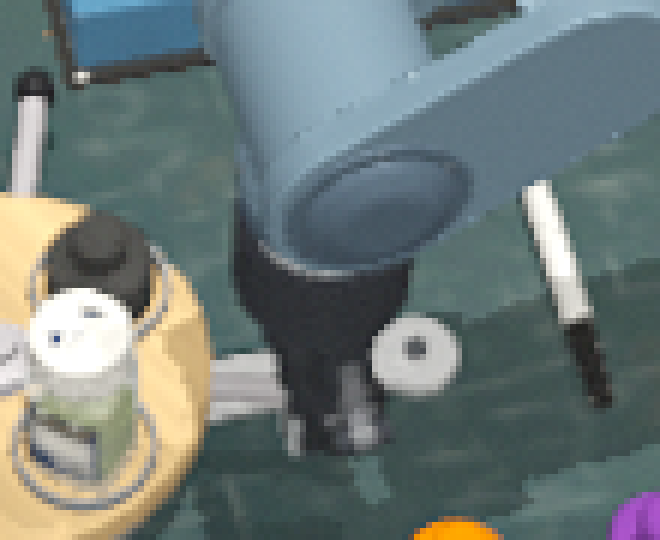

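View pics/wr6.png

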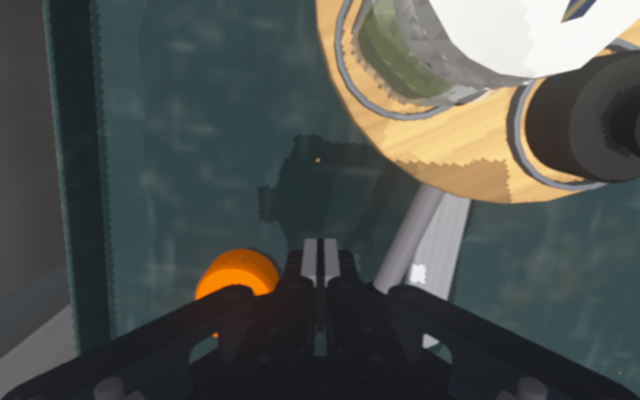

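```bash
python3 - <<'E'
from h import *
from scipy.spatial.transform import Rotation as Ro
o=manip.observe();p=o['eef_pos'];q=o['tool_rot'];R=Ro.from_quat([*q[1:],q[0]])
for n in ['scene','wrist','top']:
    im,d=manip.get_image(n);W=world(n,d);A=W[(d>0)];L=R.inv().apply(A-p)
    m=(np.hypot(L[:,0],L[:,1])<.12)&(A[:,2]>.062)&(L[:,2]<-.02)
    L=L[m]
    print(n)
    for z in np.arange(-.26,-.02,.01):
        s=L[abs(L[:,2]-z)<.005]
        if n!='wrist': s=s[(abs(s[:,0])<.09)]
        if len(s): print(round(z,3),len(s),'x',np.round(np.percentile(s[:,0],[1,99]),3),'y',np.round(np.percentile(s[:,1],[1,99]),3))
E
```

```text
scene
-0.26 30 x [-0.059  0.003] y [-0.035  0.03 ]
-0.25 35 x [-0.057  0.019] y [-0.038  0.008]
-0.24 10 x [-0.011  0.008] y [-0.037 -0.033]
-0.23 16 x [-0.018  0.008] y [-0.037 -0.032]
-0.22 4 x [-0.019  0.   ] y [-0.035 -0.026]
-0.21 116 x [-0.037  0.011] y [-0.037  0.018]
-0.2 68 x [-0.038  0.01 ] y [-0.036  0.028]
-0.19 68 x [-0.037  0.01 ] y [-0.037  0.027]
-0.18 75 x [-0.038  0.009] y [-0.037  0.026]
-0.17 50 x [-0.037  0.002] y [-0.037  0.027]
-0.16 18 x [-0.038 -0.033] y [-0.01   0.009]
-0.15 34 x [-0.042 -0.027] y [-0.011  0.01 ]
-0.14 44 x [-0.049 -0.009] y [-0.02   0.008]
-0.13 65 x [-0.062 -0.015] y [-0.018  0.012]
-0.12 27 x [-0.06   0.049] y [-0.106  0.012]
-0.11 220 x [-0.043  0.061] y [-0.113 -0.01 ]
-0.1 50 x [-0.041  0.045] y [-0.114 -0.004]
-0.09 63 x [-0.029  0.034] y [-0.115  0.006]
-0.08 55 x [-0.01   0.038] y [-0.115 -0.01 ]
-0.07 39 x [-0.008  0.031] y [-0.115 -0.008]
-0.06 40 x [-0.011  0.033] y [-0.116 -0.007]
-0.05 42 x [-0.012  0.03 ] y [-0.112 -0.001]
-0.04 34 x [-0.004  0.032] y [-0.114 -0.006]
-0.03 33 x [0.013 0.033] y [-0.115 -0.064]
wrist
-0.13 3819 
[... 606 characters left out ...]
007  0.013] y [0.034 0.036]
-0.21 26 x [-0.019  0.018] y [0.031 0.036]
-0.2 5 x [0.007 0.016] y [0.034 0.036]
-0.19 2 x [0.012 0.015] y [0.034 0.035]
-0.18 2 x [0.013 0.015] y [0.034 0.035]
-0.17 1 x [0.013 0.013] y [0.035 0.035]
-0.13 47 x [0.052 0.062] y [-0.013  0.012]
-0.12 10 x [0.047 0.062] y [-0.006  0.012]
-0.11 259 x [0.019 0.061] y [-0.113 -0.077]
-0.1 22 x [0.018 0.063] y [-0.101  0.011]
-0.09 11 x [0.047 0.064] y [-0.094 -0.072]
-0.08 27 x [0.014 0.066] y [-0.099 -0.072]
-0.07 14 x [0.048 0.065] y [-0.089 -0.071]
-0.06 13 x [0.049 0.067] y [-0.095 -0.07 ]
-0.05 12 x [0.049 0.067] y [-0.09  -0.069]
-0.04 9 x [0.05  0.065] y [-0.087 -0.071]
-0.03 7 x [0.049 0.067] y [-0.091 -0.07 ]
```

Emit:
jog_arm(
  rows=[
    {"x": 0, "y": -0.5, "z": 1, "wx": 0, "wy": 0, "wz": 0, "jaw": 0},
    {"x": 0, "y": 0, "z": 1, "wx": 0, "wy": 0, "wz": 0, "jaw": 0},
    {"x": 0, "y": 0, "z": 1, "wx": 0, "wy": 0, "wz": 0, "jaw": 0},
    {"x": 0, "y": 0, "z": 0, "wx": 0, "wy": 0, "wz": 0, "jaw": 0},
  ],
)

```text
t: 8.15
eef_pos: [0.3971, 0.2672, 0.016]
tool_rot: [-0.002, 0.841, -0.541, 0.004]
contact_force: [-0.8, 0.2, -0.1]
grip_width: 0.002
```

```bash
python3 tip.py 7; python3 t.py '[.397,.260,-.003]'
```

```text
8.15 [0.39706671 0.26717397 0.01603885] [-0.8315621   0.15844773 -0.10495049] 0.0017602393632018167
scene [337.26457348 255.15997924]
scene [337.71880668 247.82416786]
545 [[0.401, 0.273, 0.059], [0.407, 0.267, 0.059], [0.401, 0.277, 0.059], [0.396, 0.277, 0.06], [0.408, 0.267, 0.064], [0.404, 0.28, 0.064], [0.398, 0.279, 0.064], [0.401, 0.274, 0.065], [0.404, 0.278, 0.066], [0.393, 0.28, 0.067], [0.404, 0.277, 0.07], [0.398, 0.279, 0.07]]
wrist tcp px [316.46933604 229.5605696 ] 0.19156090167000733 345.27342747807245
236 0.20817487 [0.3871 0.2664 0.0013]
239 0.14738166 [0.4063 0.2737 0.0588]
241 0.1470549 [0.4057 0.2734 0.0593]
245 0.14114076 [0.4063 0.2735 0.0653]
250 0.13668306 [0.4062 0.2734 0.0699]
260 0.12945244 [0.4056 0.2729 0.0776]
t 8.25 [0.39801971 0.26767038 0.0174933 ] shift cm [0.65 0.43 2.05] tiltfix [-0.01  -0.004  0.   ] xaxis [ 0.414 -0.91   0.004] [ 0.3  0.1 -0. ]
[ 0.36  0.09  2.1  -0.    0.94  1.5 ]
```

View pics/wr7.png

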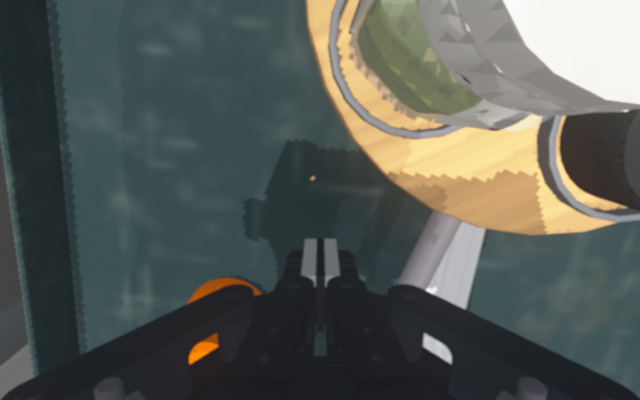

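View pics/s7.png

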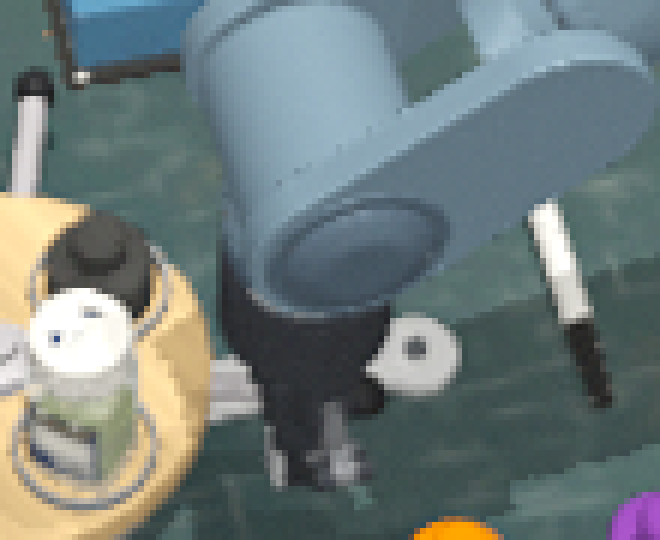

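Emit:
jog_arm(
  rows=[
    {"x": 0, "y": 0, "z": 0.9, "wx": 0, "wy": 0, "wz": 0, "jaw": 0},
    {"x": 0, "y": 0, "z": 0.9, "wx": 0, "wy": 0, "wz": 0, "jaw": 0},
    {"x": 0, "y": 0, "z": 0, "wx": 0, "wy": 0, "wz": 0, "jaw": 0},
  ],
)

```text
t: 8.5
eef_pos: [0.3991, 0.2679, -0.001]
tool_rot: [-0.004, 0.841, -0.541, 0.005]
contact_force: [0.3, 0.5, 0.2]
grip_width: -0.001
```

```bash
python3 tip.py 8; python3 t.py '[.3993,.2428,-.005]'
```

```text
8.5 [ 0.39913516  0.26787834 -0.00100576] [0.30816093 0.54265145 0.1570735 ] -0.0012319288496664654
scene [336.3328666 258.3277754]
scene [336.76131825 251.13515834]
543 [[0.404, 0.272, 0.035], [0.406, 0.277, 0.044], [0.4, 0.28, 0.044], [0.41, 0.269, 0.044], [0.406, 0.275, 0.045], [0.401, 0.278, 0.046], [0.404, 0.277, 0.048], [0.398, 0.279, 0.048], [0.41, 0.268, 0.049], [0.41, 0.265, 0.049], [0.407, 0.275, 0.05], [0.404, 0.275, 0.051]]
wrist tcp px [316.34817738 229.23616699] 0.1911139868311995 345.27342747807245
236 0.19040394 [0.3948 0.2692 0.0006]
239 0.14664778 [0.4082 0.2742 0.0421]
241 0.14562148 [0.4078 0.274  0.0433]
245 0.14209852 [0.4076 0.2738 0.047 ]
250 0.13700184 [0.4077 0.2737 0.0522]
260 0.12801875 [0.4077 0.2736 0.0615]
t 8.6 [3.99784662e-01 2.68174742e-01 4.45715371e-05] shift cm [2.29 1.1  0.5 ] tiltfix [-0.014 -0.004  0.   ] xaxis [ 0.414 -0.91   0.004] [-0.3  0.8 -0.9]
[ 0.36  0.13  2.1  -0.    0.9   1.5 ]
```

Emit:
jog_arm(
  rows=[
    {"x": 0.4, "y": 0.25, "z": 0.5, "wx": -0.01, "wy": 0, "wz": 0, "jaw": 0},
    {"x": 0.4, "y": 0.2, "z": 0.4, "wx": 0, "wy": 0, "wz": 0, "jaw": 0},
    {"x": 0.4, "y": 0.2, "z": 0.1, "wx": 0, "wy": 0, "wz": 0, "jaw": 0},
    {"x": 0.4, "y": 0.2, "z": 0.1, "wx": 0, "wy": 0, "wz": 0, "jaw": 0},
    {"x": 0.3, "y": 0.15, "z": 0, "wx": 0, "wy": 0, "wz": 0, "jaw": 0},
    {"x": 0.3, "y": 0.15, "z": 0, "wx": 0, "wy": 0, "wz": 0, "jaw": 0},
    {"x": 0.3, "y": 0.15, "z": 0, "wx": 0, "wy": 0, "wz": 0, "jaw": 0},
    {"x": 0.3, "y": 0.15, "z": 0, "wx": 0, "wy": 0, "wz": 0, "jaw": 0},
    {"x": 0.3, "y": 0.15, "z": 0, "wx": 0, "wy": 0, "wz": 0, "jaw": 0},
  ],
)

```text
t: 9.35
eef_pos: [0.3997, 0.231, -0.0108]
tool_rot: [-0.002, 0.841, -0.541, 0.004]
contact_force: [0.1, 2.5, -1.0]
grip_width: -0.003
```

```bash
python3 tip.py 9; python3 m.py 9;python3 t.py '[.4109,.1714,-.006]'
```

```text
9.35 [ 0.39965753  0.2310062  -0.01075459] [ 0.14702049  2.52948519 -1.00722017] -0.0032022948323088252
scene [337.22081713 248.98897203]
scene [337.66014578 241.73906976]
511 [[0.41, 0.228, 0.027], [0.406, 0.239, 0.029], [0.404, 0.241, 0.032], [0.404, 0.238, 0.033], [0.398, 0.242, 0.035], [0.41, 0.23, 0.035], [0.407, 0.24, 0.035], [0.395, 0.242, 0.035], [0.411, 0.228, 0.036], [0.407, 0.238, 0.037], [0.401, 0.243, 0.041], [0.401, 0.246, 0.041]]
wrist tcp px [315.98185354 228.05384886] 0.18970330763310822 345.27342747807245
236 0.17832862 [0.3985 0.2332 0.001 ]
239 0.14707342 [0.408  0.2368 0.0307]
241 0.14530186 [0.4079 0.2367 0.0326]
245 0.1421023 [0.4075 0.2365 0.036 ]
250 0.1361653 [0.4079 0.2365 0.042 ]
260 0.12689531 [0.4082 0.2364 0.0516]
top c [0.5405 0.2275 0.0974] spokes [(8.52, 147), (99.39, 161), (277.15, 153)] tongue 199.36 line 195.48 off 0.0123 302
  jar lid [0.4888 0.2649] r 0.0638 ang 144.07 318 0.59
  net spokes [(279.0, 0.135), (100.5, 0.15), (8.3, 0.142)]
scene c [0.5376 0.2299 0.0982] spokes [(8.46, 127), (98.14, 120), (186.71, 67), (277.91, 84)] tongue 197.45 line 260.23 off -0.18 150
  jar lid [0.4886 0.2678] r 0.0619 ang 142.23 213 0.8
  net spokes [(189.9, 0.135), (281.7, 0.163), (5.1, 0.147), (101.0, 0.149)]
9.75 [ 0.39933768  0.23128042 -0.01097373] [ 0.04541482  0.73450614 -0.54719666]
t 9.75 [ 0.39933768  0.23128042 -0.01097373] shift cm [ 5.93  1.42 -0.48] tiltfix [-0.007 -0.004 -0.   ] xaxis [ 0.414 -0.91   0.004] [ 0.   0.7 -0.5]
[ 0.28  0.11  2.14 -0.    0.88  1.43]
```

Emit:
jog_arm(
  rows=[
    {"x": 0.4, "y": 0.16, "z": -0.1, "wx": 0, "wy": 0, "wz": 0, "jaw": 0},
    {"x": 0.4, "y": 0.16, "z": -0.1, "wx": 0, "wy": 0, "wz": 0, "jaw": 0},
    {"x": 0.4, "y": 0.16, "z": -0.1, "wx": 0, "wy": 0, "wz": 0, "jaw": 0},
    {"x": 0.4, "y": 0.16, "z": 0, "wx": 0, "wy": 0, "wz": 0, "jaw": 0},
    {"x": 0.4, "y": 0.16, "z": 0, "wx": 0, "wy": 0, "wz": 0, "jaw": 0},
    {"x": 0.4, "y": 0.16, "z": 0, "wx": 0, "wy": 0, "wz": 0, "jaw": 0},
    {"x": 0.4, "y": 0.06, "z": 0, "wx": 0, "wy": 0, "wz": 0, "jaw": 0},
    {"x": 0.4, "y": 0.06, "z": 0, "wx": 0, "wy": 0, "wz": 0, "jaw": 0},
    {"x": 0.4, "y": 0.06, "z": 0, "wx": 0, "wy": 0, "wz": 0, "jaw": 0},
    {"x": 0.4, "y": 0.06, "z": 0, "wx": 0, "wy": 0, "wz": 0, "jaw": 0},
    {"x": 0.4, "y": 0.06, "z": 0, "wx": 0, "wy": 0, "wz": 0, "jaw": 0},
    {"x": 0.4, "y": 0.06, "z": 0, "wx": 0, "wy": 0, "wz": 0, "jaw": 0},
  ],
)

```text
t: 10.75
eef_pos: [0.4087, 0.1785, -0.0071]
tool_rot: [-0.003, 0.841, -0.541, 0.004]
contact_force: [0.8, 1.7, -0.4]
grip_width: 0.002
```

```bash
python3 tip.py 10; python3 m.py 10;python3 t.py '[.4109,.1714,-.006]'
```

```text
10.75 [ 0.40868883  0.17845576 -0.00710487] [ 0.82134001  1.72011844 -0.43138463] 0.0016234029526537993
scene [335.84469825 232.89302213]
scene [336.24472937 225.43602854]
494 [[0.415, 0.184, 0.032], [0.412, 0.185, 0.035], [0.412, 0.182, 0.035], [0.418, 0.183, 0.035], [0.418, 0.182, 0.038], [0.403, 0.188, 0.039], [0.415, 0.187, 0.041], [0.409, 0.191, 0.043], [0.4, 0.19, 0.043], [0.412, 0.185, 0.044], [0.406, 0.192, 0.046], [0.418, 0.184, 0.047]]
wrist tcp px [315.79569544 228.2724908 ] 0.18978312940495687 345.27342747807245
236 0.17305392 [0.4095 0.1813 0.0097]
239 0.14707081 [0.4171 0.1841 0.0344]
241 0.1454622 [0.4169 0.184  0.0361]
245 0.14105378 [0.417  0.1839 0.0407]
250 0.13646042 [0.4169 0.1838 0.0455]
260 0.12717614 [0.4172 0.1836 0.055 ]
t 10.9 [ 0.40844714  0.17833046 -0.00721179] shift cm [ 0.73  0.06 -0.12] tiltfix [-0.009 -0.003  0.   ] xaxis [ 0.414 -0.91   0.003] [-0.6  0.4  0.1]
[ 0.16  0.07  2.18 -0.    0.88  1.3 ]Traceback (most recent call last):
  File "m.py", line 49, in <module>
    meas(sys.argv[1] if len(sys.argv)>1 else None)
    ~~~~^^^^^^^^^^^^^^^^^^^^^^^^^^^^^^^^^^^^^^^^^^
  File "m.py", line 37, in meas
    l=cv2.fitLine(Q[:,:2].astype(np.float32),cv2.DIST_HUBER,0,.01,.01).ravel()
      ~~~~~~~~~~~^^^^^^^^^^^^^^^^^^^^^^^^^^^^^^^^^^^^^^^^^^^^^^^^^^^^^
cv2.error: OpenCV(4.12.0) /io/opencv/modules/imgproc/src/linefit.cpp:50: error: (-215:Assertion failed) count > 0 in function 'fitLine2D_wods'
```

View pics/wr10.png

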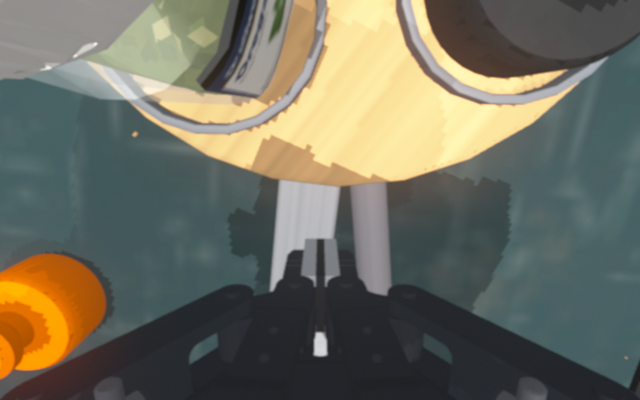

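Emit:
jog_arm(
  rows=[
    {"x": -0.7, "y": 0, "z": 0, "wx": 0, "wy": 0, "wz": 0, "jaw": 0},
    {"x": -0.7, "y": 0, "z": 0, "wx": 0, "wy": 0, "wz": 0, "jaw": 0},
    {"x": 0, "y": 0.2, "z": -3, "wx": 0, "wy": 0, "wz": 0, "jaw": 0},
    {"x": 0, "y": 0.2, "z": -4, "wx": 0, "wy": 0, "wz": 0, "jaw": 0},
    {"x": 0, "y": 0, "z": -4, "wx": 0, "wy": 0, "wz": 0, "jaw": 0},
    {"x": 0, "y": 0, "z": -4, "wx": 0, "wy": 0, "wz": 0, "jaw": 0},
    {"x": 0, "y": 0, "z": -4, "wx": 0, "wy": 0, "wz": 0, "jaw": 0},
    {"x": 0, "y": 0, "z": -2, "wx": 0, "wy": 0, "wz": 0, "jaw": 0},
    {"x": 0, "y": 0, "z": 0, "wx": 0, "wy": 0, "wz": 0, "jaw": 0},
  ],
)

```text
t: 11.65
eef_pos: [0.3895, 0.1934, 0.208]
tool_rot: [0.003, 0.842, -0.539, -0.001]
contact_force: [-0.3, 0.3, 0.3]
grip_width: 0.001
```

```bash
sed -i 's/        Q=A\[m\]/        Q=A[m] if m.sum()>3 else np.random.rand(9,3)/' m.py; python3 m.py 11;python3 t.py '[.493,.3643,.18]'
```

```text
top c [0.5396 0.2277 0.0978] spokes [(30.45, 149), (210.68, 50), (299.41, 155)] tongue 193.85 line 191.69 off 0.0068 88
  jar lid [9. 9.] r 12.1874 ang 46.04 3 0.18
  net spokes [(31.2, 0.143), (303.3, 0.144), (209.5, 0.155)]
scene c [0.5374 0.2292 0.0986] spokes [(30.66, 125), (119.75, 117), (209.54, 109), (300.58, 90)] tongue 197.67 line 197.52 off 0.0011 328
  jar lid [0.4774 0.2485] r 0.0631 ang 162.18 185 0.72
  jar lid [9. 9.] r 12.1878 ang 46.02 3 0.42
  net spokes [(27.6, 0.146), (213.6, 0.149), (119.9, 0.154), (302.1, 0.157)]
11.95 [0.38578833 0.19196659 0.20033173] [ 0.05124965  0.19815903 -0.2443508 ]
t 11.95 [0.38578833 0.19196659 0.20033173] shift cm [-11.18 -16.97   1.74] tiltfix [0.019 0.003 0.   ] xaxis [ 0.418 -0.909 -0.003] [ 0.1  0.2 -0.2]
[ 0.2  -0.29  2.07 -0.    1.38  1.34]
```

View pics/scene11.png

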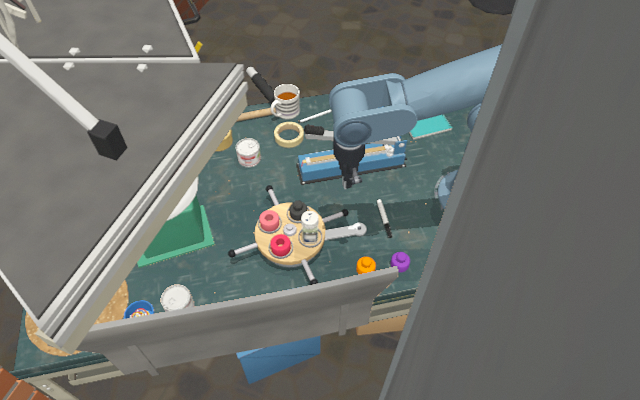

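Emit:
jog_arm(
  rows=[
    {"x": -1.85, "y": -2.9, "z": 0, "wx": 0.01, "wy": 0, "wz": 0, "jaw": 0},
    {"x": -1.85, "y": -2.9, "z": 0, "wx": 0.01, "wy": 0, "wz": 0, "jaw": 0},
    {"x": -1.85, "y": -2.9, "z": 0, "wx": 0, "wy": 0, "wz": 0, "jaw": 0},
    {"x": -1.85, "y": -2.9, "z": 0, "wx": 0, "wy": 0, "wz": 0, "jaw": 0},
    {"x": -1.85, "y": -2.9, "z": 0, "wx": 0, "wy": 0, "wz": 0, "jaw": 0},
    {"x": -1.5, "y": -2.5, "z": 0, "wx": 0, "wy": 0, "wz": 0, "jaw": 0},
    {"x": 0, "y": 0, "z": 0, "wx": 0, "wy": 0, "wz": 0, "jaw": 0},
  ],
)

```text
t: 12.53
eef_pos: [0.4933, 0.3645, 0.1823]
tool_rot: [0.009, 0.84, -0.542, -0.007]
contact_force: [-0.2, 0.6, -0.3]
grip_width: -0.003
```

```bash
python3 t.py '[.502,.367,-.006]'
```

```text
t 12.5333 [0.49331773 0.36446482 0.18225681] shift cm [ 0.18 -1.32 18.8 ] tiltfix [0.022 0.003 0.   ] xaxis [ 0.413 -0.911 -0.003] [-0.2  0.6 -0.3]
[0.45 0.19 1.65 0.   1.33 1.59]
```

Emit:
jog_arm(
  rows=[
    {"x": 0, "y": -0.5, "z": 2, "wx": 0.02, "wy": 0, "wz": 0, "jaw": 0},
    {"x": 0, "y": -0.3, "z": 2, "wx": 0, "wy": 0, "wz": 0, "jaw": 0},
    {"x": 0, "y": -0.3, "z": 2, "wx": 0, "wy": 0, "wz": 0, "jaw": 0},
    {"x": 0, "y": 0, "z": 2, "wx": 0, "wy": 0, "wz": 0, "jaw": 0},
    {"x": 0, "y": 0, "z": 2, "wx": 0, "wy": 0, "wz": 0, "jaw": 0},
    {"x": 0, "y": 0, "z": 2, "wx": 0, "wy": 0, "wz": 0, "jaw": 0},
    {"x": 0, "y": 0, "z": 0, "wx": 0, "wy": 0, "wz": 0, "jaw": 0},
  ],
)

```text
t: 13.12
eef_pos: [0.4955, 0.3655, 0.0442]
tool_rot: [0.009, 0.841, -0.541, -0.007]
contact_force: [-0.2, -0.6, -0.9]
grip_width: -0.0
```

```bash
python3 t.py '[.502,.367,-.006]';python3 tip.py 12
```

```text
t 13.1167 [0.49550995 0.36545574 0.04421777] shift cm [ 0.13 -0.77  5.01] tiltfix [0.023 0.001 0.   ] xaxis [ 0.414 -0.91  -0.001] [-0.2 -0.6 -0.9]
[0.45 0.35 1.72 0.   1.09 1.59]
13.1167 [0.49550995 0.36545574 0.04421777] [-0.17934929 -0.64593355 -0.91003916] -0.0003085851923351164
scene [297.60195831 277.95605392]
scene [297.10813597 270.75373435]
536 [[0.475, 0.344, 0.054], [0.472, 0.353, 0.054], [0.471, 0.356, 0.055], [0.469, 0.356, 0.055], [0.469, 0.354, 0.056], [0.468, 0.36, 0.057], [0.468, 0.363, 0.058], [0.472, 0.349, 0.058], [0.478, 0.341, 0.059], [0.472, 0.347, 0.06], [0.471, 0.355, 0.063], [0.503, 0.373, 0.084]]
wrist tcp px [316.78094775 230.92325673] 0.19481923987485275 345.27342747807245
236 0.24138373 [0.4749 0.361  0.0017]
239 0.14709331 [0.5077 0.3732 0.0898]
241 0.14504474 [0.5078 0.3731 0.0919]
245 0.14127682 [0.5077 0.373  0.0958]
250 0.13629189 [0.5079 0.3729 0.101 ]
260 0.12690774 [0.5084 0.3729 0.1106]
```

View pics/wr12.png

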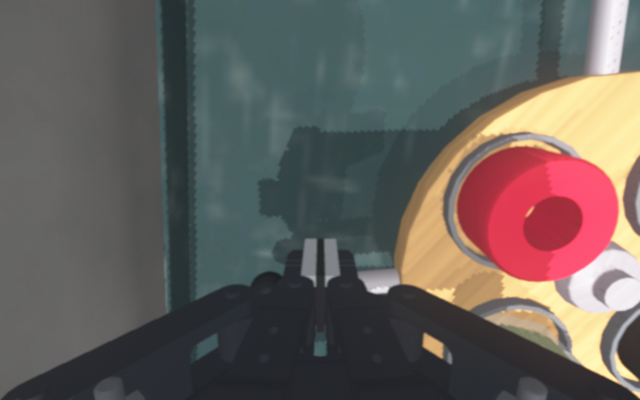

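Emit:
jog_arm(
  rows=[
    {"x": 0, "y": -0.6, "z": 0.8, "wx": 0.02, "wy": 0, "wz": 0, "jaw": 0},
    {"x": 0, "y": -0.3, "z": 1, "wx": 0, "wy": 0, "wz": 0, "jaw": 0},
    {"x": 0, "y": 0, "z": 1, "wx": 0, "wy": 0, "wz": 0, "jaw": 0},
    {"x": 0, "y": 0, "z": 1, "wx": 0, "wy": 0, "wz": 0, "jaw": 0},
    {"x": 0, "y": 0, "z": 0, "wx": 0, "wy": 0, "wz": 0, "jaw": 0},
  ],
)

```text
t: 13.63
eef_pos: [0.5107, 0.3723, 0.0143]
tool_rot: [-0.006, 0.841, -0.542, 0.003]
contact_force: [-0.5, -0.4, 0.2]
grip_width: -0.002
```

```bash
python3 tip.py 13; python3 t.py '[.487,.358,-.006]'
```

```text
13.6333 [0.51070277 0.37229335 0.01425236] [-0.52200371 -0.3792154   0.15363648] -0.0023352474717455553
scene [292.06710588 284.81576204]
scene [291.44720773 277.89265258]
558 [[0.516, 0.378, 0.053], [0.523, 0.369, 0.056], [0.519, 0.379, 0.058], [0.523, 0.37, 0.063], [0.518, 0.38, 0.067], [0.518, 0.38, 0.073], [0.518, 0.379, 0.076], [0.515, 0.381, 0.08], [0.511, 0.384, 0.093], [0.516, 0.386, 0.094], [0.519, 0.383, 0.094], [0.513, 0.387, 0.097]]
wrist tcp px [316.56021583 229.47973   ] 0.1917739878392612 345.27342747807245
236 0.20691866 [0.5012 0.3718 0.0009]
239 0.1483427 [0.5196 0.3784 0.0564]
241 0.14554144 [0.5198 0.3784 0.0592]
245 0.14042161 [0.5201 0.3784 0.0644]
250 0.1358077 [0.52   0.3782 0.0692]
260 0.12720618 [0.5199 0.3779 0.0782]
t 13.7333 [0.51164959 0.37284435 0.01590125] shift cm [0.34 2.89 2.14] tiltfix [-0.016  0.002  0.   ] xaxis [ 0.413 -0.911 -0.002] [-0.6 -1.2  0. ]
[0.45 0.41 1.71 0.   1.01 1.59]
```

Emit:
jog_arm(
  rows=[
    {"x": 0, "y": 0, "z": 0.8, "wx": -0.01, "wy": 0, "wz": 0, "jaw": 0},
    {"x": 0, "y": 0, "z": 0.8, "wx": 0, "wy": 0, "wz": 0, "jaw": 0},
    {"x": 0, "y": 0.4, "z": 0.5, "wx": 0, "wy": 0, "wz": 0, "jaw": 0},
    {"x": 0, "y": 0.5, "z": 0.2, "wx": 0, "wy": 0, "wz": 0, "jaw": 0},
    {"x": 0.1, "y": 0.5, "z": 0, "wx": 0, "wy": 0, "wz": 0, "jaw": 0},
    {"x": 0.1, "y": 0.5, "z": 0, "wx": 0, "wy": 0, "wz": 0, "jaw": 0},
    {"x": 0.1, "y": 0.4, "z": 0, "wx": 0, "wy": 0, "wz": 0, "jaw": 0},
    {"x": 0.1, "y": 0.4, "z": 0, "wx": 0, "wy": 0, "wz": 0, "jaw": 0},
    {"x": 0, "y": 0.4, "z": 0, "wx": 0, "wy": 0, "wz": 0, "jaw": 0},
    {"x": 0, "y": 0.4, "z": 0, "wx": 0, "wy": 0, "wz": 0, "jaw": 0},
    {"x": 0.1, "y": 0.4, "z": 0, "wx": 0, "wy": 0, "wz": 0, "jaw": 0},
  ],
)

```text
t: 14.65
eef_pos: [0.4772, 0.3515, -0.0074]
tool_rot: [-0.005, 0.841, -0.542, 0.002]
contact_force: [1.3, 2.0, -0.9]
grip_width: -0.001
```

```bash
python3 tip.py 14;python3 m.py 14; python3 t.py '[.4527,.3388,-.006]'; python3 t.py '[.4246,.3104,-.006]'
```

```text
14.65 [ 0.4772355   0.35149309 -0.00740144] [ 1.2512487   2.04170724 -0.87125194] -0.0006795747451007426
scene [305.43347149 282.8866553 ]
scene [305.14289722 276.06004783]
557 [[0.485, 0.359, 0.034], [0.482, 0.359, 0.035], [0.489, 0.351, 0.035], [0.479, 0.363, 0.037], [0.489, 0.35, 0.04], [0.484, 0.36, 0.041], [0.482, 0.36, 0.042], [0.489, 0.349, 0.044], [0.485, 0.358, 0.044], [0.488, 0.35, 0.051], [0.448, 0.352, 0.052], [0.456, 0.347, 0.053]]
wrist tcp px [316.00703779 227.52637975] 0.18951412629642317 345.27342747807245
236 0.1835297 [ 0.474   0.3529 -0.0006]
239 0.14768974 [0.485  0.3568 0.0334]
241 0.14597915 [0.4849 0.3567 0.0352]
245 0.14210327 [0.4848 0.3565 0.0393]
250 0.13547677 [0.4855 0.3566 0.0459]
260 0.12719612 [0.4853 0.3563 0.0546]
top c [0.5385 0.2279 0.0985] spokes [(34.83, 150), (214.43, 165), (304.43, 151)] tongue 197.83 line 197.74 off 0.0003 468
  jar lid [0.4763 0.2392] r 0.0632 ang 169.66 305 0.67
  net spokes [(35.5, 0.138), (213.7, 0.147), (307.7, 0.151)]
scene c [0.5351 0.228  0.1006] spokes [(35.05, 122), (124.08, 55), (306.26, 97)] tongue 195.96 line 209.28 off -0.0428 192
  net spokes [(123.8, 0.149), (305.2, 0.15), (31.0, 0.144)]
15.05 [ 0.47733171  0.35134441 -0.00778033] [ 0.10574173 -0.17888869 -0.1142825 ]
t 15.05 [ 0.47733171  0.35134441 -0.00778033] shift cm [ 0.12  2.76 -0.2 ] tiltfix [-0.009  0.002  0.   ] xaxis [ 0.414 -0.91  -0.002] [ 0.1 -0.2 -0.1]
[0.44 0.37 1.81 0.   0.95 1.59]
t 15.05 [ 0.47733171  0.35134441 -0.00778033] shift cm [ 1.55  6.49 -0.24] tiltfix [-0.009  0.002  0.   ] xaxis [ 0.414 -0.91  -0.002] [ 0.1 -0.2 -0.1]
[0.44 0.37 1.81 0.   0.95 1.59]
```

View pics/scene14.png

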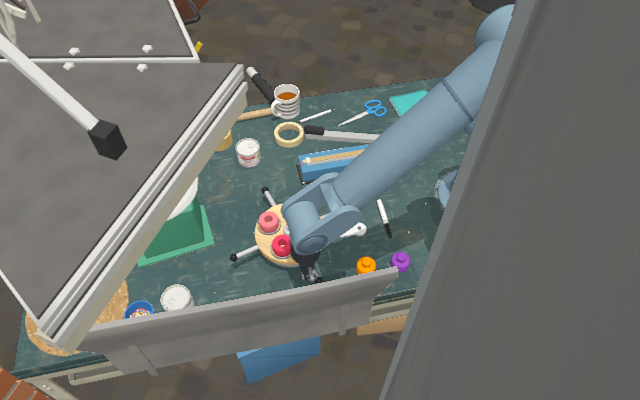

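Emit:
jog_arm(
  rows=[
    {"x": 0, "y": 0.4, "z": 0, "wx": 0, "wy": 0, "wz": 0, "jaw": 0},
    {"x": 0, "y": 0.4, "z": 0, "wx": 0, "wy": 0, "wz": 0, "jaw": 0},
    {"x": 0, "y": 0.4, "z": 0, "wx": 0, "wy": 0, "wz": 0, "jaw": 0},
    {"x": 0, "y": 0.4, "z": 0, "wx": 0, "wy": 0, "wz": 0, "jaw": 0},
    {"x": 0.1, "y": 0.4, "z": 0, "wx": 0, "wy": 0, "wz": 0, "jaw": 0},
    {"x": 0.1, "y": 0.4, "z": 0, "wx": 0, "wy": 0, "wz": 0, "jaw": 0},
    {"x": 0.1, "y": 0.4, "z": 0, "wx": 0, "wy": 0, "wz": 0, "jaw": 0},
    {"x": 0.1, "y": 0.4, "z": 0, "wx": 0, "wy": 0, "wz": 0, "jaw": 0},
    {"x": 0.15, "y": 0.4, "z": 0, "wx": 0, "wy": 0, "wz": 0, "jaw": 0},
    {"x": 0.15, "y": 0.4, "z": 0, "wx": 0, "wy": 0, "wz": 0, "jaw": 0},
    {"x": 0.15, "y": 0.4, "z": 0, "wx": 0, "wy": 0, "wz": 0, "jaw": 0},
    {"x": 0.15, "y": 0.4, "z": 0, "wx": 0, "wy": 0, "wz": 0, "jaw": 0},
  ],
)

```text
t: 16.05
eef_pos: [0.4375, 0.3207, -0.0068]
tool_rot: [-0.008, 0.841, -0.541, 0.004]
contact_force: [1.7, 0.4, 0.1]
grip_width: -0.001
```

```bash
python3 m.py 15; python3 t.py '[.4312,.3167,-.006]'
```

```text
top c [0.5389 0.2271 0.0978] spokes [(-34.02, 149), (56.61, 152), (235.45, 156)] tongue 197.49 line 198.32 off -0.0025 469
  jar lid [0.4778 0.2164] r 0.062 ang 189.9 325 0.63
  net spokes [(56.8, 0.148), (235.8, 0.149), (331.1, 0.15)]
scene c [0.5555 0.2491 0.0778] spokes [(-43.06, 96), (58.97, 95), (154.59, 44)] tongue 198.21 line 228.18 off -0.1034 72
  jar lid [9. 9.] r 12.1609 ang 46.02 7 0.75
  net spokes [(319.3, 0.16), (57.7, 0.119), (160.1, 0.158)]
16.35 [ 0.43736223  0.32083342 -0.00713499] [-0.46461815  0.25717193 -0.47663028]
t 16.35 [ 0.43736223  0.32083342 -0.00713499] shift cm [ 0.12  0.73 -0.13] tiltfix [-0.016  0.001 -0.   ] xaxis [ 0.414 -0.91  -0.001] [-0.5  0.3 -0.5]
[0.42 0.27 1.95 0.   0.91 1.57]
```

View pics/top15.png

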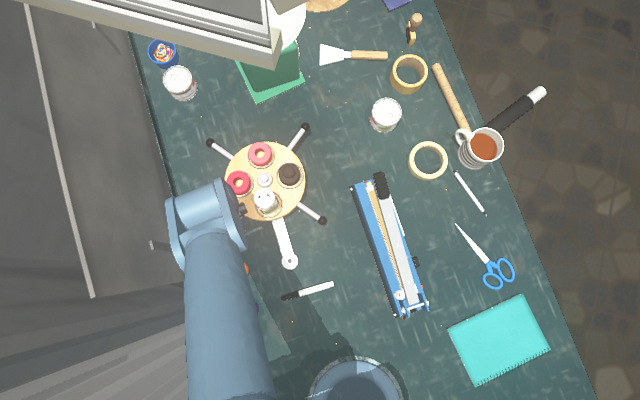

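```bash
cat > f.py <<'E'
from h import *
from scipy.optimize import least_squares
import sys
def fit(n,im,d,c0=(.538,.2285),fixc=False):
    W=world(n,d);A=W[d>0]
    c=np.array(c0)
    def pts(c):
        r=np.hypot(*(A[:,:2]-c).T);th=np.degrees(np.arctan2(A[:,1]-c[1],A[:,0]-c[0]))
        return r,th
    r,th=pts(c)
    S=A[(r>.106)&(r<.16)&(A[:,2]>.047)&(A[:,2]<.06)][:,:2]
    # initial phi
    t=np.arctan2(*(S-c).T[::-1]);ph0=max(np.arange(0,90,.5),key=lambda p:np.exp(-((np.degrees(t)-p+45)%90-45)**2/8).sum())
    k0=np.round((np.degrees(t)-ph0)/90);res=abs((np.degrees(t)-ph0)-90*k0);S=S[res<6];k=k0[res<6]
    def f(x):
        cc=c if fixc else x[1:]
        a=np.radians(x[0]+90*k);v=S-cc
        return np.cos(a)*v[:,1]-np.sin(a)*v[:,0]
    s=least_squares(f,[ph0] if fixc else [ph0,*c],loss='soft_l1',f_scale=.003,x_scale=[1] if fixc else [1,.01,.01])
    cc=c if fixc else s.x[1:]
    per={}
    for kk in np.unique(k):
        m=k==kk;a=np.degrees(np.arctan2(*(S[m]-cc).T[::-1]));e=(a-s.x[0]-90*kk+180)%360-180;per[int(kk)]=(round(float(e.mean()),2),int(m.sum()))
    r,th=pts(cc)
    m=(r>.125)&(r<.222)&(A[:,2]>.006)&(A[:,2]<.013)&(abs((th-198+180)%360-180)<9)
    T=A[m][:,:2]-cc
    if len(T)>50:
        g=lambda x:np.cos(x[0])*T[:,1]-np.sin(x[0])*T[:,0]
        ta=np.degrees(least_squares(g,[np.radians(198)],loss='soft_l1',f_scale=.005).x[0])
        b=g([np.radians(ta)]);
        # free line
        l=cv2.fitLine(T.astype(np.float32),cv2.DIST_L2,0,.01,.01).ravel();la=np.degrees(np.arctan2(l[1],l[0]))%180+180
        print(n,'phi',round(float(s.x[0])%90,2),'c',np.round(cc,4),per,'tongue',round(float(ta),2),'free',round(float(la),2),'width',np.round(np.percentile(b,[2,98]),4),len(T))
    else: print(n,'phi',s.x[0],'c',np.round(cc,4),per,'few tongue',len(T))
if __name__=='__main__':
    f=np.load('/tmp/top.npz');fit('top',f['im'],f['d']);f=np.load('/tmp/scene.npz');fit('scene',f['im'],f['d'])
    for n in sys.argv[1:]:
        im,d=manip.get_image(n);fit(n,im,d);fit(n,im,d,(.5385,.2285),True)
E
python3 f.py top
```

```text
top phi 2.9 c [0.5379 0.228 ] {-2: (0.07, 114), -1: (-0.05, 113), 0: (0.1, 111), 1: (-0.12, 112)} tongue 197.84 free 197.26 width [-0.0165  0.0171] 434
scene phi 2.88 c [0.5375 0.2302] {-2: (0.28, 78), -1: (0.02, 59), 0: (-0.11, 84), 1: (-0.08, 86), 2: (-2.77, 3)} tongue 198.9 free 190.96 width [-0.021   0.0166] 188
top phi 56.65 c [0.5376 0.2275] {-2: (-0.05, 114), -1: (0.17, 107), 0: (-0.11, 106), 1: (2.04, 4)} tongue 197.84 free 198.11 width [-0.0166  0.0166] 456
top phi 56.48 c [0.5385 0.2285] {-2: (0.03, 113), -1: (-0.22, 108), 0: (0.16, 106), 1: (2.92, 4)} tongue 198.06 free 198.04 width [-0.0167  0.0165] 454
```

Emit:
jog_arm(
  rows=[
    {"x": 0.1, "y": 0.25, "z": 0, "wx": 0, "wy": 0, "wz": 0, "jaw": 0},
    {"x": 0.1, "y": 0.25, "z": 0, "wx": 0, "wy": 0, "wz": 0, "jaw": 0},
    {"x": 0.1, "y": 0.2, "z": 0, "wx": 0, "wy": 0, "wz": 0, "jaw": 0},
    {"x": 0.1, "y": 0.2, "z": 0, "wx": 0, "wy": 0, "wz": 0, "jaw": 0},
    {"x": 0, "y": 0, "z": 0, "wx": 0, "wy": 0, "wz": 0, "jaw": 0},
  ],
)

```text
t: 16.82
eef_pos: [0.4321, 0.3138, -0.0068]
tool_rot: [-0.009, 0.841, -0.541, 0.005]
contact_force: [0.8, 0.5, 0.2]
grip_width: -0.002
```

```bash
python3 f.py top; python3 t.py '[.4274,.3099,-.006]'
```

```text
top phi 2.9 c [0.5379 0.228 ] {-2: (0.07, 114), -1: (-0.05, 113), 0: (0.1, 111), 1: (-0.12, 112)} tongue 197.84 free 197.26 width [-0.0165  0.0171] 434
scene phi 2.88 c [0.5375 0.2302] {-2: (0.28, 78), -1: (0.02, 59), 0: (-0.11, 84), 1: (-0.08, 86), 2: (-2.77, 3)} tongue 198.9 free 190.96 width [-0.021   0.0166] 188
top phi 60.0 c [0.538 0.228] {-2: (0.06, 116), -1: (0.08, 109), 0: (-0.06, 108)} tongue 197.94 free 198.17 width [-0.0165  0.0167] 448
top phi 59.89 c [0.5385 0.2285] {-2: (0.06, 114), -1: (-0.14, 106), 0: (0.14, 108)} tongue 198.03 free 198.13 width [-0.0166  0.0167] 448
t 16.8667 [ 0.43215092  0.31386935 -0.00671697] shift cm [ 0.16  0.6  -0.08] tiltfix [-0.02   0.001  0.   ] xaxis [ 0.414 -0.91  -0.001] [0.9 0.6 0.1]
[0.42 0.25 1.97 0.   0.9  1.56]
```

Emit:
jog_arm(
  rows=[
    {"x": 0.1, "y": 0.2, "z": 0, "wx": 0, "wy": 0, "wz": 0, "jaw": 0},
    {"x": 0.1, "y": 0.2, "z": 0, "wx": 0, "wy": 0, "wz": 0, "jaw": 0},
    {"x": 0.1, "y": 0.15, "z": 0, "wx": 0, "wy": 0, "wz": 0, "jaw": 0},
    {"x": 0, "y": 0, "z": 0, "wx": 0, "wy": 0, "wz": 0, "jaw": 0},
  ],
)

```text
t: 17.2
eef_pos: [0.4285, 0.3086, -0.0066]
tool_rot: [-0.009, 0.841, -0.541, 0.005]
contact_force: [1.3, 1.4, -1.0]
grip_width: 0.0
```

```bash
python3 f.py top|tail -2; python3 t.py '[.4274,.3099,-.006]'
```

```text
top phi 62.84 c [0.5379 0.2278] {-2: (0.05, 114), -1: (0.08, 110), 0: (-0.05, 110)} tongue 197.84 free 197.57 width [-0.0167  0.0162] 435
top phi 62.71 c [0.5385 0.2285] {-2: (0.09, 115), -1: (-0.19, 110), 0: (0.18, 110)} tongue 198.0 free 197.68 width [-0.0167  0.0161] 437
t 17.25 [ 0.4285368   0.30865939 -0.00657555] shift cm [-0.16  0.05 -0.06] tiltfix [-0.022  0.001  0.   ] xaxis [ 0.414 -0.91  -0.001] [ 0.9  0.9 -0.4]
[0.41 0.24 1.99 0.   0.9  1.55]
```

Emit:
jog_arm(
  rows=[
    {"x": -0.3, "y": -0.4, "z": 0, "wx": 0, "wy": 0, "wz": 0, "jaw": 0},
    {"x": -0.6, "y": -0.8, "z": 0, "wx": 0, "wy": 0, "wz": 0, "jaw": 0},
    {"x": -0.6, "y": -0.8, "z": 0, "wx": 0, "wy": 0, "wz": 0, "jaw": 0},
    {"x": 0, "y": 0, "z": -2, "wx": 0, "wy": 0, "wz": 0, "jaw": 0},
    {"x": 0, "y": 0, "z": -3, "wx": 0, "wy": 0, "wz": 0, "jaw": 0},
    {"x": 0, "y": 0, "z": -4, "wx": 0, "wy": 0, "wz": 0, "jaw": 0},
    {"x": 0, "y": 0, "z": -4, "wx": 0, "wy": 0, "wz": 0, "jaw": 0},
    {"x": 0, "y": 0, "z": -4, "wx": 0, "wy": 0, "wz": 0, "jaw": 0},
    {"x": 0, "y": 0, "z": 0, "wx": 0, "wy": 0, "wz": 0, "jaw": 0},
    {"x": 0, "y": 0, "z": 0, "wx": 0, "wy": 0, "wz": 0, "jaw": 0},
  ],
)

```text
t: 18.08
eef_pos: [0.4373, 0.3352, 0.1689]
tool_rot: [-0.004, 0.841, -0.54, 0.002]
contact_force: [0.1, -0.5, -0.6]
grip_width: -0.002
```

```bash
python3 f.py top scene; python3 m.py 20;python3 - <<'E'
from h import *
for n in ['wrist']:
    im,d=manip.get_image(n);cv2.imwrite(f'pics/{n}20.png',im[:,:,::-1])
E
```

```text
top phi 2.9 c [0.5379 0.228 ] {-2: (0.07, 114), -1: (-0.05, 113), 0: (0.1, 111), 1: (-0.12, 112)} tongue 197.84 free 197.26 width [-0.0165  0.0171] 434
scene phi 2.88 c [0.5375 0.2302] {-2: (0.28, 78), -1: (0.02, 59), 0: (-0.11, 84), 1: (-0.08, 86), 2: (-2.77, 3)} tongue 198.9 free 190.96 width [-0.021   0.0166] 188
top phi 62.85 c [0.5379 0.228 ] {-2: (0.07, 113), -1: (0.06, 105), 0: (-0.03, 111), 1: (-0.07, 120)} tongue 197.97 free 197.86 width [-0.0167  0.0164] 438
top phi 62.86 c [0.5385 0.2285] {-2: (-0.07, 113), -1: (-0.29, 105), 0: (0.05, 110), 1: (0.26, 120)} tongue 198.06 free 197.9 width [-0.0167  0.0163] 439
scene phi 62.88 c [0.5373 0.2304] {-1: (-0.12, 73), 0: (-0.12, 84), 1: (0.13, 86)} tongue 198.61 free 197.44 width [-0.0185  0.0184] 239
scene phi 63.11 c [0.5385 0.2285] {-1: (0.14, 72), 0: (0.47, 84), 1: (-0.61, 88)} tongue 197.98 free 197.67 width [-0.0181  0.021 ] 240
top c [0.5382 0.228  0.0985] spokes [(-27.37, 150), (63.03, 151), (153.14, 163), (242.68, 155)] tongue 197.94 line 198.22 off -0.0009 472
  jar lid [0.4787 0.2101] r 0.0622 ang 196.79 318 0.89
  net spokes [(241.2, 0.15), (63.2, 0.152), (153.8, 0.152), (333.2, 0.146), (98.9, 0.069)]
scene c [0.5416 0.2328 0.0951] spokes [(-28.56, 103), (63.93, 129), (154.24, 123)] tongue 198.64 line 196.43 off 0.0071 330
  jar lid [0.4944 0.2208] r 0.0487 ang 194.27 36 0.53
  net spokes [(156.9, 0.161), (63.3, 0.139), (326.5, 0.161)]
18.4833 [0.43565873 0.33366624 0.16552152] [-0.20015712  0.52370695 -0.26789543]
```

View pics/top20.png

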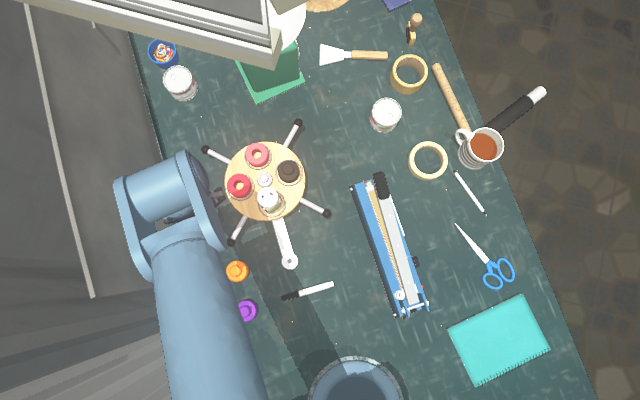

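View pics/scene20.png

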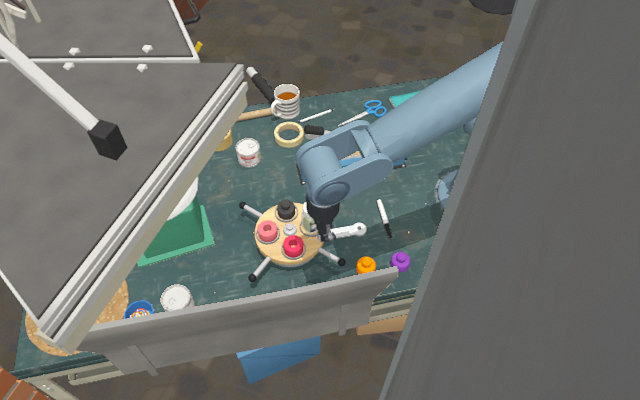

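```bash
python3 - <<'E'
from plant import manip
o=manip.observe();print(o['t'],o['joint_vel'].round(3) if hasattr(o['joint_vel'],'round') else o['joint_vel'])
print(manip.hand_in())
E
```

```text
18.5333 [ 0.    -0.007 -0.006 -0.001  0.    -0.   ]
the job is handed in; nothing more can be done
None
```

I turned the caddy 60° counter-clockwise with the shut fingertips, in two gentle pushes on two neighbouring spokes from the robot's side. The spice jar now stands in line with the tongue. I backed off, raised the hand and handed in at about 18.5 s.

**Last checks**
- **Alignment:** after I let go, the top camera put the jar's seat at 197.85° and the tongue at 197.8–198.1°, so they agree within about 0.2°. The reading hardly changed from before letting go. The jar's lid read 196.8°, about 1 mm off the line, which is within its play in the seat.
- **Contents and bystanders:** in the last pictures the jar, weight and ribbons stand upright in their seats, and nothing lying about looks moved. I judged this by eye.
- **Forces:** the contact readings I saw at the end of each move stayed below about 3 N.

**What disagreed**
- **Tip height:** the cameras showed the fingertips about 40 mm higher than the reported tool height. My first push passed over the spoke without touching anything. I then set the height from camera depth, which is why the reported height went slightly below zero while the real tips stayed about 30 mm or more above the table.
- **Scene camera:** its final reading was less certain, because the arm hid part of the caddy. It gave the seat 197.9–198.1° and the tongue 197.4–198.6°.

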